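Refill the nougat dispenser

ROBOT

A 6-joint arm with a two-finger parallel gripper is mounted at the origin on the work surface. World frame = base frame: x ahead of the robot, y to its left, z up, the work surface at z = 0. Lengths are in m, angles in rad, forces in N, time in s.
With the tool pointing down it reaches from about 0.425 to 0.925 m from the base axis. Payload 12.5 kg.
Tool frame: the origin (TCP) lies between the finger pads; the fingertips stand 8 mm ahead of it and the grasp point (between the pads) lies 11 mm behind it; z points along the fingers, y is the direction in which the jaws open and shut (so a half turn about z gives the same grasp; the last joint's range is limited). The gripper opens to 85 mm and grips with 20 to 120 N. Pads are 22 mm wide; open, the fingers measure 114 mm over their backs; the gripper's body (76 mm by 85 mm) begins 54 mm behind the grasp point. The pads swing forward as they close: fully open they stand 13 mm farther back than shut.
Start: joints at [1.124, 0.491, 1.559, -0, 1.092, -0.106], TCP at [0.209, 0.589, 0.239] pointing down, gripper open.
Joint ranges: [-3.1, 3.1], [-0.84, 2.19], [0.05, 2.79], [-1.13, 4.28], [0.06, 2.93], [-2.69, 2.69]. Speed limits (rad/s): [2.22, 2.22, 2.79, 3.14, 3.14, 3.14].

INTERFACE

Orientations are given as a unit quaternion [x, y, z, w].
In Python, from cell import env, eyes gives the robot as it stands.
- The arm moves only by the tool step_arm, never from a script. Its argument "series" is one flat list of numbers, 7 for each row, row after row: the shift along the tool's x, y, z in m, then the turn, a rotation vector about the tool's x, y, z in rad, then the finger opening in m, from 0 to 0.0854. A call has 1 to 20 rows; each row shifts and turns the commanded pose from where the row before left it, along the tool's axes as they then stand; what a row does not reach is not made up. A row lasts 1/8 s, in which the tool goes at most 62.5 mm and 10.7 degrees, less where a joint would pass 70% of its speed; a pose out of reach is approached as far as the arm can. A call with a gripper value outside its range is refused whole. The fingers move at their own pace and stop on an object; the grip force is fixed at half the most. Time passes only in rows, so rows that do not move let the fingers close. It gives the time, the measured TCP pose, the force and the opening at its end, in the units of the state.
- env.get_obs(): the state, without advancing time (a new reading comes with each control period).
- eyes.get_image(name): name is "side" or "top" or "wrist"; returns the picture (480x640x3 uint8, red, green, blue); there is no depth.
- eyes.get_calibration(name): a dict with "intrinsics" (3x3 intrinsics, pixels), "T" (4x4, takes a point from camera to world coordinates). Camera axes: x right, y down, z forward; pixel columns grow to the right and rows downward; lengths in m; the calibration is good to about 2 mm. A picture is of the moment at which its call begins: read the wrist's pose just before it. get_calibration takes no time and is no camera call; for the wrist camera it gives the pose at the moment of the call.
- env.hand_in(): hands the job in, once; it reports no verdict.
The state is a dict: "time": time; "joint_pos": joint angles; "joint_vel": joint speeds; "joint_efforts": joint torques, N m; "position": TCP position; "eef_rot": TCP orientation; "force": force on the tool from outside, world axes, zero at the start; "torque": the same for the moment, N m; "opening": opening from 0.0 (shut) to 1.0 (fully open).
Only numpy, scipy, OpenCV 4.12 (cv2) and the standard library are available. Lean on these libraries where they do the work, as an engineer would, in place of code of your own. Each camera call takes 0.05 s, during which the arm holds its last target.

TASK

Refill the nougat dispenser on the cafe counter: push the blade of the blue-handled lid lifter into the slot at the end of the dispenser and lever the snapped-in red cover up past its catches (with the lifter, not with the fingers), then put the cover in the grey wash tub. Gather all the wrapped nougats that are there onto the scoop tray, and only when the cover is in the tub and all of them are on the tray, tip the tray over the open hopper so that they slide in. Lay the lifter and the empty tray back flat on the counter, leave the cup, jar and cake box alone, and once the nougats are in, last of all throw the gate lever into the green notch.

Things in the scene. Friction and masses are not known exactly. Their poses are not given: they have to be found in the camera images.
- dispenser: White dispenser, fixed. 110 mm in x, y from -76 to +145 mm, aluminium deck at z 80 mm. Origin on the counter under the middle of the hopper, z up. Hopper mouth 60 (x) by 120 (y) mm under the cover, floor at z 12. Black lever housing at y 75 to 145, up to z 102. Pry slot in the middle of the -y end. Two sprung steel balls (catches) stand 2 mm out of the recess side walls at y = -58.
- slot (a point): Outer lower edge of the pry slot (the fulcrum), at (0, -76, 63.5) mm of the dispenser. The slot is 24 mm wide in x, open at the top through the 10 mm rim, its floor at z 63.5 mm and 16 mm long in y; beyond lies the hollow under the cover. The cover's underside is at z 72 mm, its near edge at y = -65 mm.
- hopper_mouth (a point): Centre of the hopper mouth at deck height, (0, 0, 80) mm of the dispenser.
- cover: Red cover, 68 (x) by 130 (y) by 8 mm, 90 g, flush in the deck, axes as the dispenser's. Origin: centre of its underside. The -y end is held by the catches (some 10 N). Levered up 7 mm or more there, it pops past the balls and rests on them, -y edge 9 mm up, +y end down; then it can be gripped across its 68 mm near its y = -30 mm and lifted off.
- cover_edge (a point): Middle of the lower -y edge of the cover, at (0, -65, 0) mm of the cover; at z = 72 mm in the dispenser when snapped in, about 81 mm when popped up.
- lifter: Lid lifter, 140 mm long, 90 g, lying along its x. Blue handle from x = -55 to +5 mm, 16 wide, 18 high; steel blade from x = +5 to the tip at +85 mm, 14 wide, 3 thick, its underside 7.5 mm above the handle's underside. Origin on the underside, 85 mm behind the tip; z up.
- lifter_tip (a point): Tip of the lifter's blade, at (85, 0, 9) mm of the lifter.
- tray: Steel scoop tray, 200 g. Channel from x = -70 to the open lip at x = +70 mm, 48 mm wide inside (y), floor 3 mm thick, side walls to z 12, rear wall to z 20 mm. Dark wooden handle from x = -148 to -73 mm, 16 wide, z 2 to 24 mm, on the middle line. Origin under the channel's centre, z up. Nougats slide out of it when tipped more than about 36 degrees.
- tray_lip (a point): Middle of the tray's open lip on its floor, (70, 0, 3) mm of the tray.
- nougat0: Wrapped nougat (pink with a white paper band), 30 (x) by 22 (y) by 20 (z) mm, 25 g. Origin at the centre of its underside. May be absent.
- nougat1: Wrapped nougat (green with a white paper band), 30 (x) by 22 (y) by 20 (z) mm, 25 g. Origin at the centre of its underside. May be absent.
- nougat2: Wrapped nougat (yellow with a white paper band), 30 (x) by 22 (y) by 20 (z) mm, 25 g. Origin at the centre of its underside. May be absent.
- nougat3: Wrapped nougat (lilac with a white paper band), 30 (x) by 22 (y) by 20 (z) mm, 25 g. Origin at the centre of its underside. May be absent.
- wash_tub: Grey open plastic tub, fixed, 170 (x) by 210 (y) by 50 mm high, walls and floor 5 mm. Origin at the centre of its underside.
- gate_lever (a joint): Gate lever at the dispenser's +y end, turning about its y axis through (0, 112, 92) mm of the dispenser. Angle (rad) from upright, positive to the dispenser's +x; range -0.70 to 0.75. It stays where left; the green notch, a sprung detent, is at 0.45 (0.08 either way counts), with bumps at 0.29 and 0.61. Pushing takes 2 to 4 N at the knob. Red mark: closed side.
- lever_knob (a point): Centre of the lever's black ball knob, 24 mm across, 80 mm from the pivot on a 10 mm rod.
- cup: White cup, 64 mm across, 55 mm high; leave alone.
- jar: Amber jar, 70 mm across, 100 mm high; leave alone.
- cake_box: White cake box, 80 by 100 by 50 mm; leave alone.
Mind the look-alikes: they are no part of the job. Leave any orange look-alike of the nougat1 alone.

How it is judged:
By the outcome, as a careful person would: the job done as asked, in the order asked, and still so for the second after the job is handed in, with the robot touching nothing.
Of nougat0, nougat1, nougat2, nougat3 only 2 to 4 are there at a start; the rules pass over those that are not, and their reading is None.
At some moment in a run one of nougat0, nougat1, nougat2, nougat3 may be knocked a few centimetres aside while the robot is not near it.
It also fails if it takes over 210 s, if anything falls off the work surface, if the arm or the gripper's body presses on something with over 40 N, if the wrist force passes 120 N, or if a joint passes its speed limit or range.

## Working session

There is one attempt and no reset: what is moved stays moved. The work goes in short steps, Python scripts to look and compute and a tool call to move; the robot and the scene stay as the last step left them, time stands still between calls to the robot, and variables do not carry over. Pictures are saved under pics/ and viewed, and the job is handed in when it is done.

Besides the shell and the picture viewer there is one more tool, called by a JSON object that holds its "op" and its "data". step_arm: Moves the arm, as the interface text tells. Its arguments: {"type":"object","properties":{"series":{"type":"array"}},"required":["series"]}

```bash
ls; mkdir -p pics; python3 - <<'E'
from cell import env, eyes
import cv2, numpy as np
np.set_printoptions(precision=4,suppress=True)
for n in ["side","top","wrist"]:
    im=eyes.get_image(n); cv2.imwrite(f"pics/{n}0.png",im[:,:,::-1])
    c=eyes.get_calibration(n); print(n,c["intrinsics"],c["T"])
print(env.get_obs())
E
```

```text
pics
side [[597.0043   0.     318.6032]
 [  0.     597.0043 240.939 ]
 [  0.       0.       1.    ]] [[ 0.9294 -0.2094  0.3039  0.2347]
 [-0.3688 -0.4944  0.7871 -0.8904]
 [-0.0146 -0.8437 -0.5367  0.7623]
 [ 0.      0.      0.      1.    ]]
top [[436.3123   0.     318.179 ]
 [  0.     436.3123 233.8236]
 [  0.       0.       1.    ]] [[ 0.0285 -0.9979  0.0581  0.5322]
 [-0.9992 -0.0301 -0.0263  0.0549]
 [ 0.028  -0.0573 -0.998   1.0266]
 [ 0.      0.      0.      1.    ]]
wrist [[394.8695   0.     321.1063]
 [  0.     394.8695 237.6722]
 [  0.       0.       1.    ]] [[ 0.3347  0.896   0.2918  0.1344]
 [ 0.9423 -0.318  -0.1043  0.6139]
 [-0.0007  0.3099 -0.9508  0.3735]
 [ 0.      0.      0.      1.    ]]
{'time': 0.15, 'joint_pos': array([ 1.1244,  0.4914,  1.5593, -0.    ,  1.0917, -0.1056]), 'joint_vel': array([ 0.0006, -0.0013, -0.0015,  0.0007, -0.0008,  0.0004]), 'joint_efforts': array([  0.002 , -61.8705, -26.1695,  -0.0001,   0.0032,  -0.    ]), 'position': array([0.2088, 0.5889, 0.2389]), 'eef_rot': array([ 0.1696,  0.9855, -0.0004, -0.0001]), 'force': array([0.2974, 0.6039, 0.4704]), 'torque': array([-0.0185, -0.0183,  0.0488]), 'opening': 1.0042874849656}
```

View pics/top0.png

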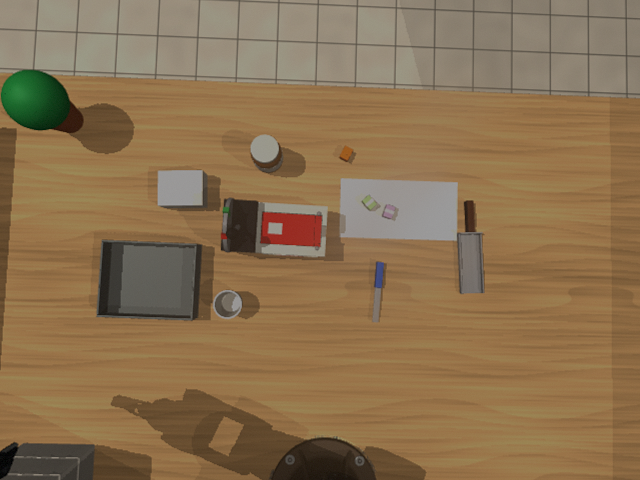

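View pics/side0.png

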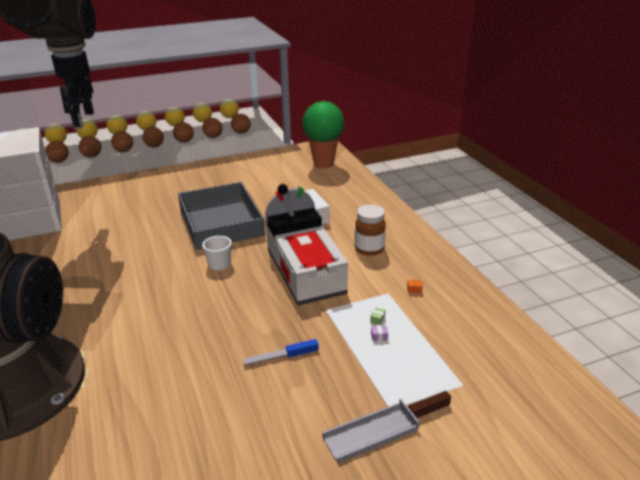

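View pics/wrist0.png

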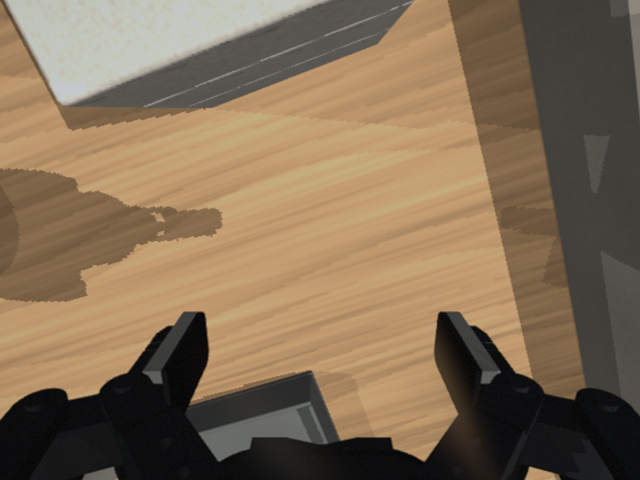

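```bash
cat > h.py <<'E'
from cell import env, eyes
import cv2, numpy as np
from scipy.spatial.transform import Rotation as R
np.set_printoptions(precision=4,suppress=True)
def ray(cal,u,v):
    K,T=cal["intrinsics"],cal["T"]
    d=T[:3,:3]@np.linalg.solve(K,[u,v,1.]); return T[:3,3],d
def onz(cal,uv,z):
    o,d=ray(cal,*uv); return o+d*(z-o[2])/d[2]
def proj(cal,p):
    T=np.linalg.inv(cal["T"]); q=T[:3,:3]@np.asarray(p,float)+T[:3,3]; q=cal["intrinsics"]@q; return q[:2]/q[2]
def tri(c1,u1,c2,u2):
    o1,d1=ray(c1,*u1);o2,d2=ray(c2,*u2)
    s=np.linalg.lstsq(np.c_[d1,-d2],o2-o1,rcond=None)[0]
    a=o1+d1*s[0];b=o2+d2*s[1]; return (a+b)/2,np.linalg.norm(a-b)
def snap(n,f=None,crop=None,scale=1):
    cal=eyes.get_calibration(n); im=eyes.get_image(n)[:,:,::-1].copy()
    if f:
        o=im
        if crop: x0,y0,x1,y1=crop; o=im[y0:y1,x0:x1]
        o=cv2.resize(o,None,fx=scale,fy=scale,interpolation=cv2.INTER_CUBIC); cv2.imwrite("pics/"+f,o)
    return im,cal
def st():
    o=env.get_obs(); print("t",o["time"],"p",o["position"],"q",o["eef_rot"],"F",o["force"],"op",o["opening"]); return o
def toolshift(dp,o=None):
    o=o or env.get_obs(); return R.from_quat(o["eef_rot"]).inv().apply(dp)
def turn(Rt,o=None):
    o=o or env.get_obs(); return (R.from_quat(o["eef_rot"]).inv()*Rt).as_rotvec()
E
python3 - <<'E'
import cv2
im=cv2.imread("pics/top0.png")
cv2.imwrite("pics/top0a.png",cv2.resize(im[130:330,90:350],None,fx=3,fy=3,interpolation=cv2.INTER_CUBIC))
cv2.imwrite("pics/top0b.png",cv2.resize(im[130:330,320:520],None,fx=3,fy=3,interpolation=cv2.INTER_CUBIC))
im=cv2.imread("pics/side0.png")
cv2.imwrite("pics/side0a.png",cv2.resize(im[170:370,170:430],None,fx=3,fy=3,interpolation=cv2.INTER_CUBIC))
E
```

```text
(no output)
```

View pics/top0a.png

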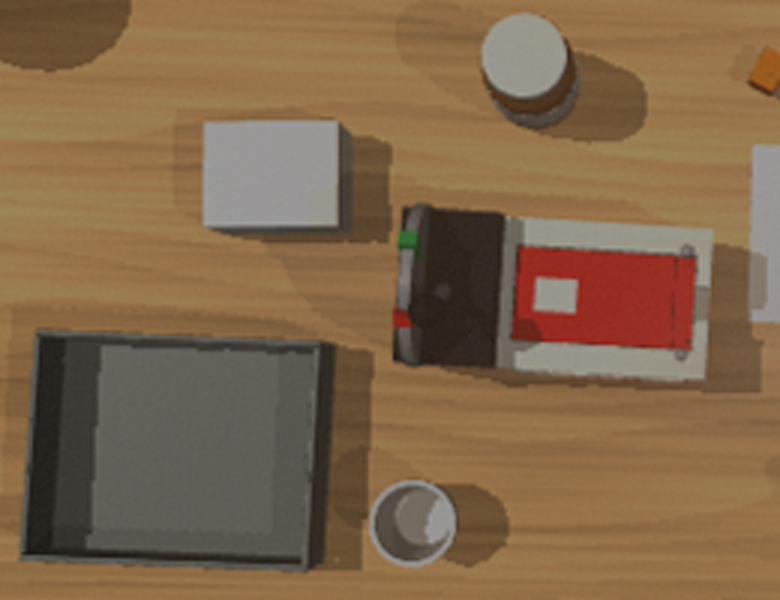

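View pics/top0b.png

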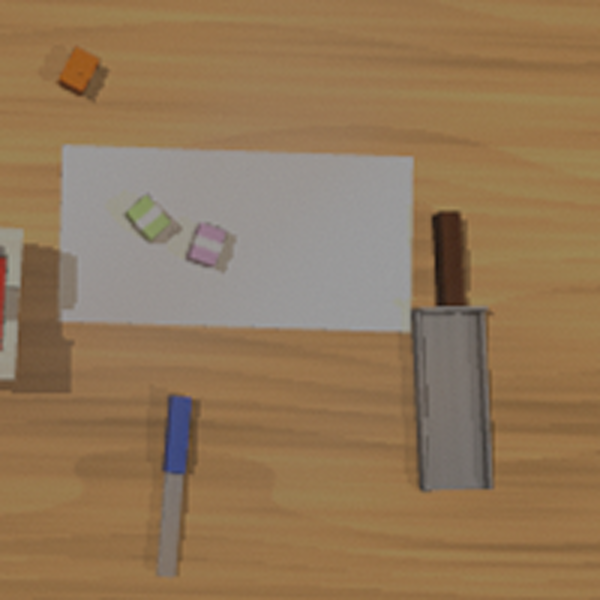

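View pics/side0a.png

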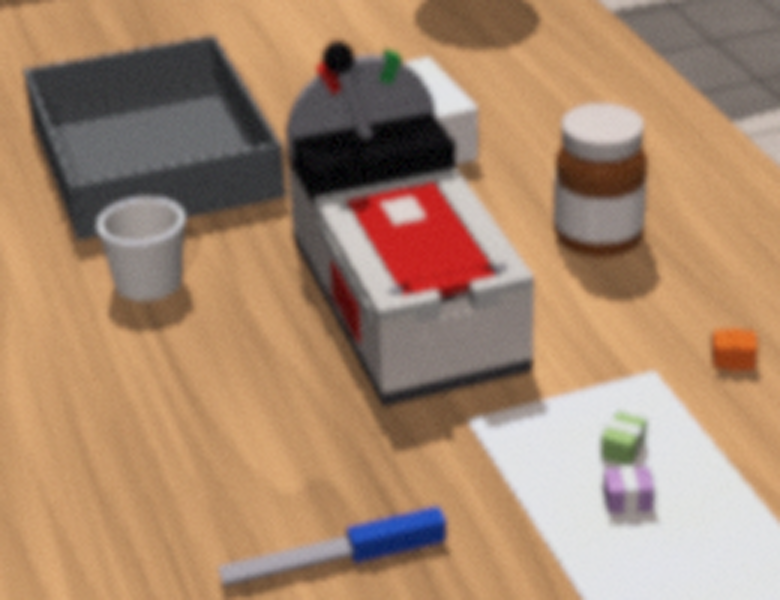

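```bash
python3 - <<'E'
from h import *
ct=eyes.get_calibration("top"); cs=eyes.get_calibration("side")
im=cv2.imread("pics/top0.png"); hsv=cv2.cvtColor(im,cv2.COLOR_BGR2HSV)
def comp(name,lo,hi,roi,z):
    m=cv2.inRange(hsv,np.array(lo),np.array(hi)); k=np.zeros_like(m); x0,y0,x1,y1=roi; k[y0:y1,x0:x1]=m[y0:y1,x0:x1]
    n,l,s,c=cv2.connectedComponentsWithStats(k); i=1+np.argmax(s[1:,4])
    cnt=np.argwhere(l==i)[:,::-1].astype(np.float32)
    P=np.array([onz(ct,p,z)[:2]*1000 for p in cnt]).astype(np.float32)
    r=cv2.minAreaRect(P); print(name,s[i],"mean",P.mean(0),"rect",r); return P
comp("cover",[0,180,100],[6,255,255],(255,200,330,260),.080)
comp("handle",[105,120,60],[130,255,255],(360,250,400,300),.018)
comp("green",[30,50,100],[60,255,255],(355,190,380,215),.020)
comp("lilac",[140,30,100],[175,255,255],(375,195,405,225),.020)
comp("orange",[5,190,130],[14,255,255],(335,140,360,165),.020)
comp("wood",[0,50,10],[20,255,80],(455,195,485,235),.024)
f=lambda u,v,z,o=(320,130):print((u/3+o[0],v/3+o[1]),onz(ct,(u/3+o[0],v/3+o[1]),z)*1000)
print("deck");[f(u,v,.08,(90,130)) for u,v in [(706,380),(713,229)]]
print("tray corners z12");[f(u,v,.012) for u,v in [(414,309),(488,308),(422,490),(494,488)]]
print("blade");[f(u,v,.0105) for u,v in [(158,575),(179,575),(165,473),(186,473)]]
print("tub");[f(u,v,.05,(90,130)) for u,v in [(38,330),(330,342),(22,558),(310,570)]]
print("cup",onz(ct,(90+414/3,130+523/3),.055)*1000, "jar",onz(ct,(90+524/3,130+55/3),.1)*1000,"box")
[f(u,v,.05,(90,130)) for u,v in [(204,121),(337,120),(203,227),(338,227)]]
E
```

```text
cover [ 261  212   60   34 1579] mean [595.8202  85.8059] rect ((596.1179809570312, 89.73854064941406), (126.71240997314453, 66.30960845947266), 88.2035140991211)
handle [376 263   7  24 121] mean [ 499.7784 -114.8006] rect ((501.0596008300781, -114.74031066894531), (12.19478702545166, 53.92251968383789), 87.31155395507812)
green [362 195   9   9  40] mean [674.8594 -81.0184] rect ((675.421142578125, -80.73309326171875), (9.87696647644043, 19.966886520385742), 46.471248626708984)
lilac [383 212  10   7  44] mean [ 640.2112 -131.3076] rect ((640.1480102539062, -131.16839599609375), (21.399639129638672, 10.388171195983887), 73.3068618774414)
orange [340 147  12  13  71] mean [782.1061 -31.9485] rect ((782.9588623046875, -31.10015869140625), (19.891265869140625, 26.569860458374023), 65.17611694335938)
wood [464 201  11  31 278] mean [ 642.9748 -321.5475] rect ((642.79443359375, -321.4719543457031), (70.54278564453125, 21.410324096679688), 2.9596939086914062)
deck
(325.33333333333337, 256.6666666666667) [538.2262  13.027   80.    ]
(327.66666666666663, 206.33333333333331) [648.0728  10.9
[... 408 characters left out ...]
66663) [ 391.9933 -120.0859   10.5   ]
(375.0, 287.66666666666663) [ 470.0074 -107.5923   10.5   ]
(382.0, 287.66666666666663) [ 470.4436 -123.9392   10.5   ]
tub
(102.66666666666667, 240.0) [561.0811 505.1327  50.    ]
(200.0, 244.0) [558.5372 291.22    50.    ]
(97.33333333333333, 316.0) [394.5047 507.2493  50.    ]
(193.33333333333331, 320.0) [390.9777 298.4311  50.    ]
cup [427.6459 223.0976  55.    ] jar [766.3249 150.487  100.    ] box
(158.0, 170.33333333333334) [720.6041 391.7726  50.    ]
(202.33333333333331, 170.0) [724.733  293.3199  50.    ]
(157.66666666666669, 205.66666666666669) [641.1446 388.5842  50.    ]
(202.66666666666669, 205.66666666666669) [644.3241 289.0694  50.    ]
```

```bash
cat >> h.py <<'E'
def Rdown(psi): # tool y yaw psi(deg), pointing down
    p=np.radians(psi); y=np.array([np.cos(p),np.sin(p),0]); z=np.array([0,0,-1.]); x=np.cross(y,z)
    return R.from_matrix(np.c_[x,y,z])
def plan(Rt,pts,o=None):
    "rotation first, then translation legs in the frame Rt"
    o=o or env.get_obs(); rv=turn(Rt,o); print("turn",rv,"rows>=",np.degrees(np.linalg.norm(rv))/10.7)
    p=o["position"]
    for q in pts:
        q=np.array(q,float); d=Rt.inv().apply(q-p); print("to",q,"shift",d,"rows>=",np.linalg.norm(d)/.0625); p=q
E
python3 -c "
from h import *
st(); plan(Rdown(87.3),[(.5,.35,.25),(.505,-.115,.2)])"
```

```text
t 0.15 p [0.2088 0.5889 0.2389] q [ 0.1696  0.9855 -0.0004 -0.0001] F [0.2974 0.6039 0.4704] op 1.0042874849656
turn [-0.0008 -0.0002 -0.2936] rows>= 1.572358099450533
to [0.5  0.35 0.25] shift [-0.3021 -0.2249 -0.0111] rows>= 6.029095747748466
to [ 0.505 -0.115  0.2  ] shift [-0.0269 -0.4642  0.05  ] rows>= 7.4833147735478835
```

{"op": "step_arm", "data": {"series": [0,0,0,0,0,-0.147,0.085,0,0,0,0,0,-0.147,0.085,-0.0432,-0.0321,-0.0016,0,0,0,0.085,-0.0432,-0.0321,-0.0016,0,0,0,0.085,-0.0432,-0.0321,-0.0016,0,0,0,0.085,-0.0432,-0.0321,-0.0016,0,0,0,0.085,-0.0432,-0.0321,-0.0016,0,0,0,0.085,-0.0432,-0.0321,-0.0016,0,0,0,0.085,-0.0432,-0.0321,-0.0016,0,0,0,0.085,-0.0027,-0.0464,0.005,0,0,0,0.085,-0.0027,-0.0464,0.005,0,0,0,0.085,-0.0027,-0.0464,0.005,0,0,0,0.085,-0.0027,-0.0464,0.005,0,0,0,0.085,-0.0027,-0.0464,0.005,0,0,0,0.085,-0.0027,-0.0464,0.005,0,0,0,0.085,-0.0027,-0.0464,0.005,0,0,0,0.085,-0.0027,-0.0464,0.005,0,0,0,0.085,-0.0027,-0.0464,0.005,0,0,0,0.085,-0.0027,-0.0464,0.005,0,0,0,0.085,0,0,0,0,0,0,0.085]}}

```text
time: 2.65
position: [0.5055, -0.1167, 0.1999]
eef_rot: [0.025, 1.0, 0.0, -0.0]
force: [-0.2, 0.1, 0.6]
opening: 1.0
```

```bash
python3 -c "
from h import *
st(); snap('wrist','w1.png')"
```

```text
t 2.65 p [ 0.5055 -0.1167  0.1999] q [ 0.0252  0.9997  0.     -0.0003] F [-0.1698  0.0889  0.5933] op 0.9999890590126813
```

View pics/w1.png

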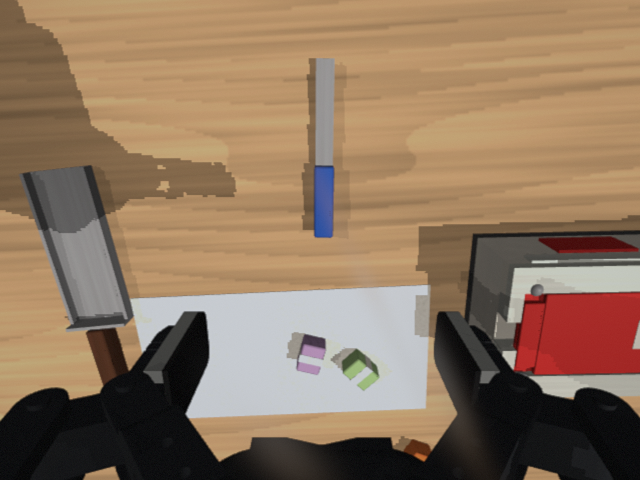

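```bash
python3 - <<'E'
from h import *
c=eyes.get_calibration("wrist"); im=cv2.imread("pics/w1.png"); hsv=cv2.cvtColor(im,cv2.COLOR_BGR2HSV)
def comp(name,lo,hi,roi,z):
    m=cv2.inRange(hsv,np.array(lo),np.array(hi)); k=np.zeros_like(m); x0,y0,x1,y1=roi; k[y0:y1,x0:x1]=m[y0:y1,x0:x1]
    n,l,s,cc=cv2.connectedComponentsWithStats(k); i=1+np.argmax(s[1:,4])
    cnt=np.argwhere(l==i)[:,::-1].astype(np.float32)
    P=np.array([onz(c,p,z)[:2]*1000 for p in cnt]).astype(np.float32)
    print(name,s[i],"mean",P.mean(0),"rect",cv2.minAreaRect(P))
comp("handle",[105,120,40],[130,255,255],(300,150,350,250),.018)
f=lambda u,v,z:print((u,v),onz(c,(u,v),z)*1000)
print("tip");f(315,58,.0105);f(334,58,.0105);f(315,164,.0105);f(333,164,.0105)
print("deck corners");f(516,266,.08);f(534,292,.08);f(527,373,.08);f(502,368,.08)
print("slot?")
E
python3 -c "
import cv2
im=cv2.imread('pics/w1.png');cv2.imwrite('pics/w1a.png',cv2.resize(im[220:420,440:640],None,fx=3,fy=3,interpolation=cv2.INTER_CUBIC))"
```

```text
handle [ 315  167   19   70 1216] mean [ 498.2584 -114.7689] rect ((499.3011474609375, -114.3493423461914), (14.40496826171875, 57.82547378540039), 86.87356567382812)
tip
(315, 58) [ 389.7774 -115.6861   10.5   ]
(334, 58) [ 390.4876 -101.4117   10.5   ]
(315, 164) [ 468.709  -119.9974   10.5   ]
(333, 164) [ 469.4394 -105.361    10.5   ]
deck corners
(516, 266) [536.8105  17.1438  80.    ]
(534, 292) [557.468   31.9655  80.    ]
(527, 373) [625.7992  34.5838  80.    ]
(502, 368) [620.3139  15.0912  80.    ]
slot?
```

View pics/w1a.png

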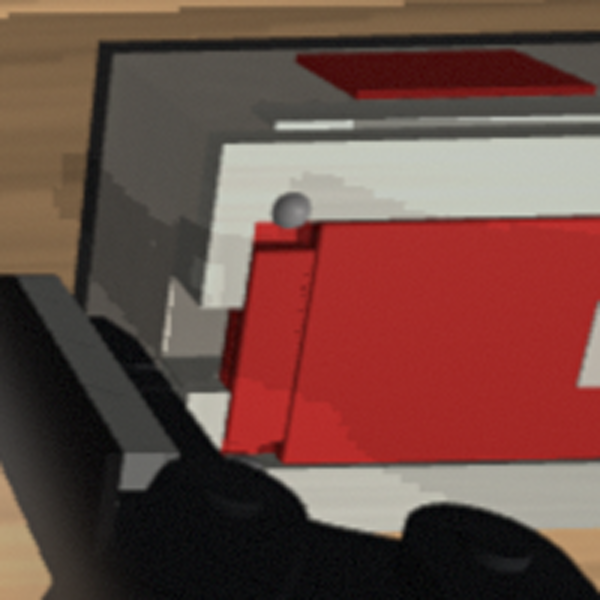

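{"op": "step_arm", "data": {"series": [0.0056,0.002,0.0379,0,0,0,0.05,0,0,0.0379,0,0,0,0.04,0,0,0.0379,0,0,0,0.04,0,0,0.0379,0,0,0,0.04,0,0,0.0278,0,0,0,0.04,0,0,0.01,0,0,0,0.04,0,0,0,0,0,0,0.04]}}

```text
time: 3.58
position: [0.5003, -0.1114, 0.0111]
eef_rot: [0.023, 1.0, 0.0, -0.0]
force: [-0.3, 0.6, 0.2]
opening: 0.47
```

```bash
python3 -c "
from h import *
st(); snap('wrist','w2.png')"
```

```text
t 3.575 p [ 0.5003 -0.1114  0.0111] q [ 0.023   0.9997  0.0001 -0.0003] F [-0.2797  0.5541  0.1587] op 0.4695907969971295
```

View pics/w2.png

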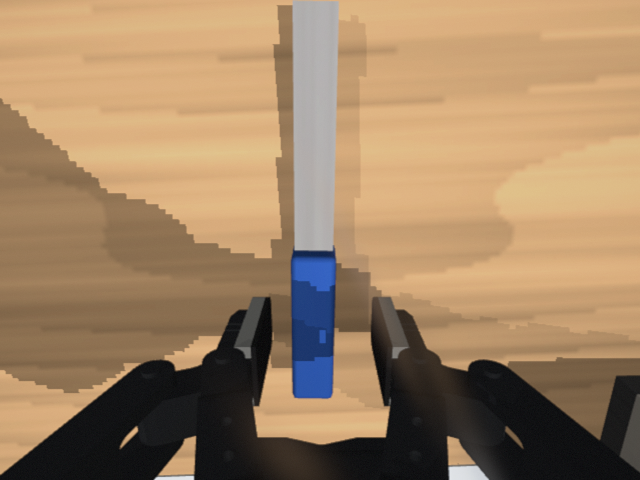

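{"op": "step_arm", "data": {"series": [0,-0.003,0,0,0,0,0.04,0,0,0,0,0,0,0.03,0,0,0,0,0,0,0.02,0,0,0,0,0,0,0.0,0,0,0,0,0,0,0.0,0,0,0,0,0,0,0.0,0,0,-0.03,0,0,0,0.0,0,0,-0.04,0,0,0,0.0,0,0,-0.05,0,0,0,0.0,0,0,0,0,0,0,0.0]}}

```text
time: 4.88
position: [0.5012, -0.1154, 0.1342]
eef_rot: [0.023, 1.0, -0.001, 0.003]
force: [-0.1, 0.6, -1.0]
opening: 0.168
```

```bash
python3 -c "
from h import *
st(); snap('wrist','w3.png')"
```

```text
t 4.875 p [ 0.5012 -0.1154  0.1342] q [ 0.0234  0.9997 -0.0009  0.0028] F [-0.0755  0.5653 -0.962 ] op 0.16752943589810224
```

View pics/w3.png

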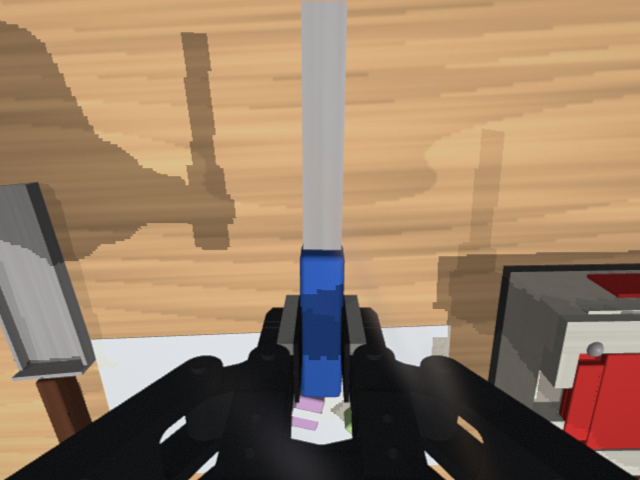

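```bash
python3 -c "
from h import *
plan(Rdown(-1.7),[(.5893,-.1225,.134)])"
```

```text
turn [0.0016 0.0029 1.5537] rows>= 8.319631223125835
to [ 0.5893 -0.1225  0.134 ] shift [-0.0047  0.089  -0.0017] rows>= 1.4270013670673791
```

{"op": "step_arm", "data": {"series": [0,0,0,0,0,0.155,0,0,0,0,0,0,0.155,0,0,0,0,0,0,0.155,0,0,0,0,0,0,0.155,0,0,0,0,0,0,0.155,0,0,0,0,0,0,0.155,0,0,0,0,0,0,0.155,0,0,0,0,0,0,0.155,0,0,0,0,0,0,0.155,0,0,0,0,0,0,0.1587,0,-0.0024,0.0445,0,0,0,0,0,-0.0023,0.0445,0,0,0,0,0,0,0,0,0,0,0,0]}}

```text
time: 6.55
position: [0.5904, -0.1224, 0.129]
eef_rot: [0.717, 0.697, -0.0, -0.001]
force: [0.3, 0.4, -1.2]
opening: 0.167
```

```bash
python3 -c "
from h import *
st(); snap('wrist','w4.png'); snap('side','s4.png',(230,150,430,350),3)"
```

```text
t 6.55 p [ 0.5904 -0.1224  0.129 ] q [ 0.7174  0.6967 -0.0002 -0.0005] F [ 0.2792  0.3608 -1.2444] op 0.16669118944316003
```

View pics/w4.png

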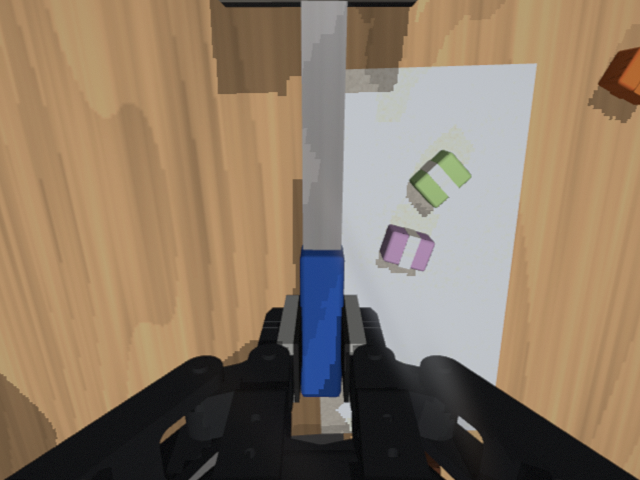

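View pics/s4.png

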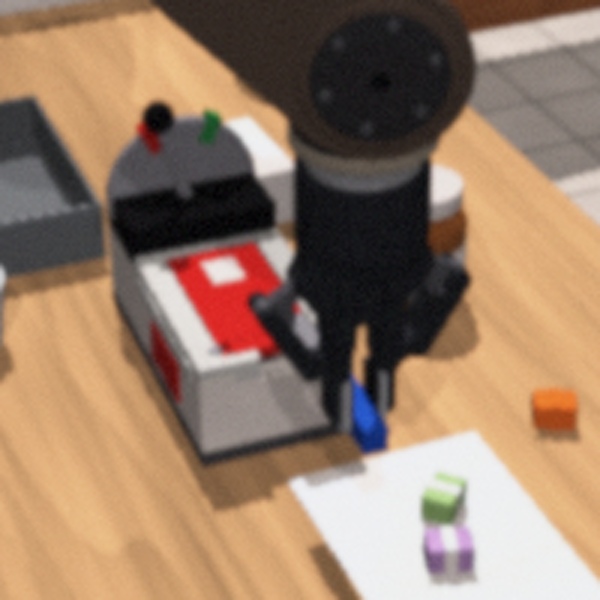

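```bash
python3 - <<'E'
from h import *
c=eyes.get_calibration("wrist"); st()
f=lambda u,v,z:print((u,v),onz(c,(u,v),z)*1000)
f(222,5,.0);f(414,5,.0)
f(222,5,.004);f(414,5,.004)
print("blade");f(303.5,2,.129-.0005);f(347,2,.1285);f(303,240,.1285);f(343,240,.1285)
E
```

```text
t 6.65 p [ 0.588  -0.122   0.1292] q [ 0.7175  0.6966 -0.0007 -0.0015] F [-1.2595 -0.0649 -1.5011] op 0.1648312301458315
(222, 5) [533.6659  16.0328   0.    ]
(414, 5) [646.8756  12.5593   0.    ]
(222, 5) [534.5386  15.1185   4.    ]
(414, 5) [646.0326  11.6976   4.    ]
blade
(303.5, 2) [586.4162 -13.2999 128.5   ]
(347, 2) [599.5493 -13.7031 128.5   ]
(303, 240) [582.9239 -88.9786 128.5   ]
(343, 240) [597.3714 -89.3958 128.5   ]
```

{"op": "step_arm", "data": {"series": [0,0,0.02,0,0,0,0,0,0,0.02,0,0,0,0,0,0,0.0195,0,0,0,0,0,0,0,0,0,0,0,0,0,0,0,0,0,0]}}

```text
time: 7.28
position: [0.5886, -0.1224, 0.072]
eef_rot: [0.718, 0.696, 0.0, -0.0]
force: [-0.4, 0.1, -1.0]
opening: 0.172
```

```bash
python3 -c "
from h import *
snap('wrist','w5.png',(200,0,460,200),3);snap('top','t5.png',(230,170,430,320),4); st()"
```

```text
t 7.375 p [ 0.589  -0.1224  0.0724] q [0.7175 0.6965 0.0003 0.0004] F [ 0.3007 -0.08   -0.8146] op 0.1659028598685946
```

View pics/w5.png

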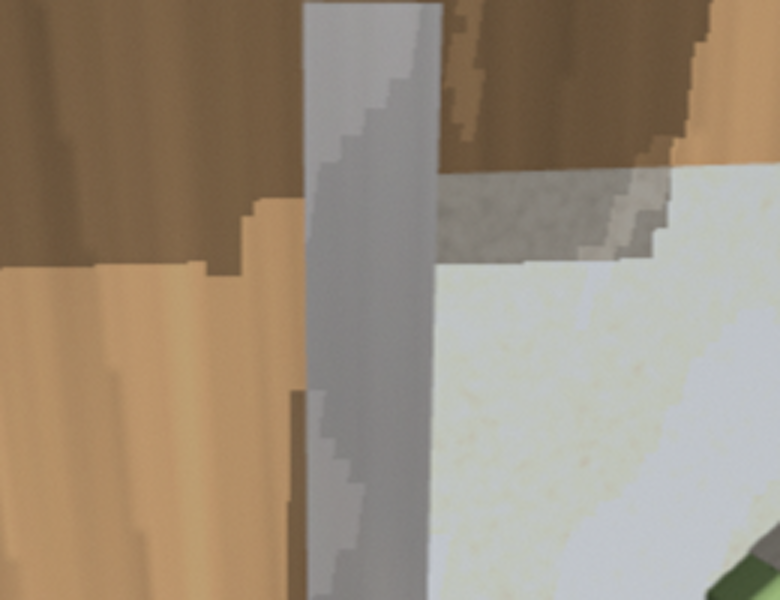

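View pics/t5.png

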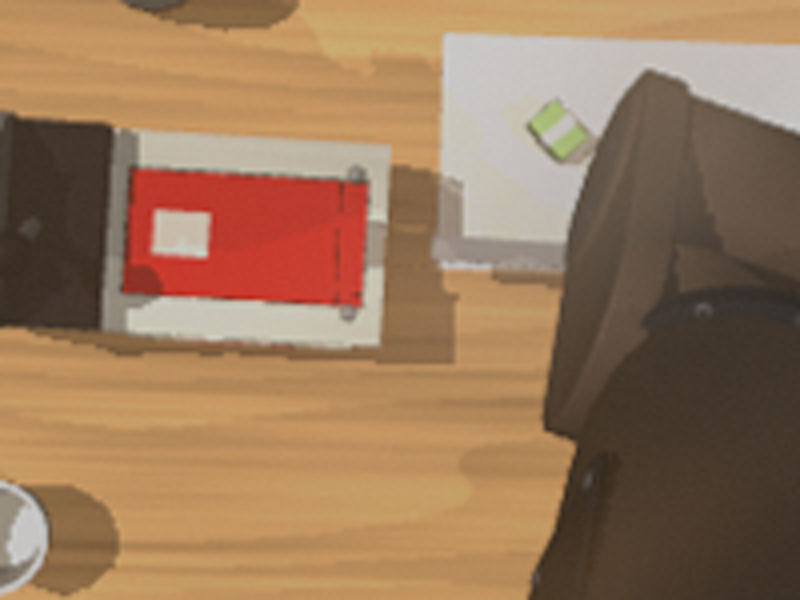

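```bash
python3 - <<'E'
from h import *
c=eyes.get_calibration("top")
for y in (-.012,-.05): print(proj(c,(.592,y,.0705)), (proj(c,(.592,y,.0705))-[230,170])*4)
g=lambda u,v,z:print(onz(c,(u/4+230,v/4+170),z)*1000)
g(430,240,.072);g(430,268,.072);g(560,243,.072);g(560,272,.072)
print("slot deck edge");g(388,146,.08);g(380,347,.08);g(385,221,.08);g(385,262,.08)
w=eyes.get_calibration("wrist");
for u in (301,347.3): print(onz(w,(u,1.5),.0715)*1000)
E
```

```text
[337.1827 232.5372] [428.7308 250.1488]
[354.4124 233.0576] [497.6497 252.2302]
[597.5079 -12.4475  72.    ]
[582.1204 -12.8472  72.    ]
[598.0294 -84.0952  72.    ]
[582.0605 -84.4414  72.    ]
slot deck edge
[647.6607  12.4018  80.    ]
[538.0251  13.7451  80.    ]
[606.5784  12.9133  80.    ]
[584.2344  12.2998  80.    ]
[586.7258 -13.5702  71.5   ]
[600.6998 -13.9901  71.5   ]
```

```bash
python3 -c "
import cv2
from h import *
snap('top','t5b.png',(310,200,380,260),10);st()"
```

```text
t 7.425 p [ 0.589  -0.1224  0.0723] q [0.7176 0.6965 0.0003 0.0004] F [ 0.2179 -0.5614 -0.4087] op 0.16924270124081997
```

View pics/t5b.png

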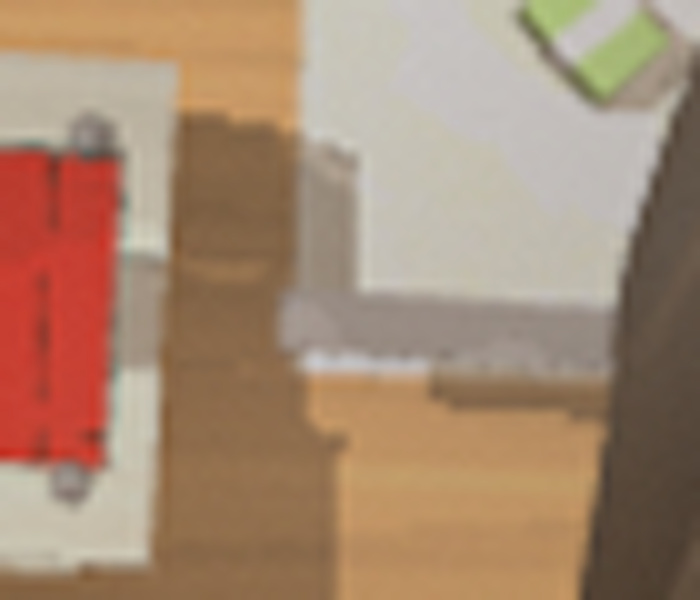

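{"op": "step_arm", "data": {"series": [0,0.0015,0.0025,0,0,0,0,0,0,0,0,0,0,0,0,0,0,0,0,0,0]}}

```text
time: 7.8
position: [0.5904, -0.1224, 0.0691]
eef_rot: [0.718, 0.697, 0.0, -0.0]
force: [0.0, -0.7, -0.2]
opening: 0.168
```

```bash
python3 -c "
from h import *
snap('top','t6.png',(310,200,380,260),10);st()"
```

```text
t 7.85 p [ 0.5904 -0.1224  0.0691] q [ 0.7175  0.6965  0.     -0.    ] F [-0.6662 -0.4053  0.17  ] op 0.1657091464092924
```

View pics/t6.png

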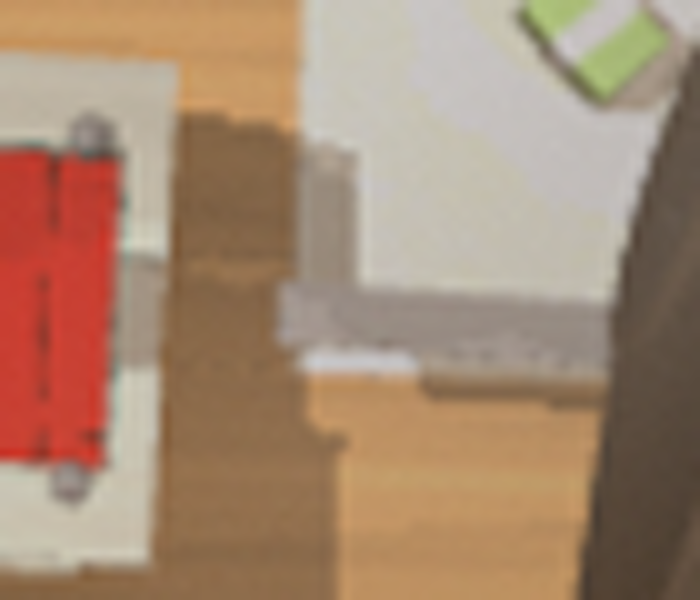

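{"op": "step_arm", "data": {"series": [0.012,0,0,0,0,0,0,0.008,0,0,0,0,0,0,0.006,0,0,0,0,0,0,0.005,0,0,0,0,0,0,0.005,0,0,0,0,0,0,0,0,0,0,0,0,0]}}

```text
time: 8.6
position: [0.5915, -0.0861, 0.0691]
eef_rot: [0.717, 0.697, 0.0, -0.0]
force: [-0.4, -0.3, -0.8]
opening: 0.173
```

```bash
python3 -c "
from h import *
snap('top','t7.png',(310,200,380,260),10);st();snap('wrist','w7.png')"
```

```text
t 8.65 p [ 0.5915 -0.0863  0.0691] q [0.7175 0.6966 0.0001 0.    ] F [ 0.2212  0.2125 -0.2877] op 0.169313061572273
```

View pics/t7.png

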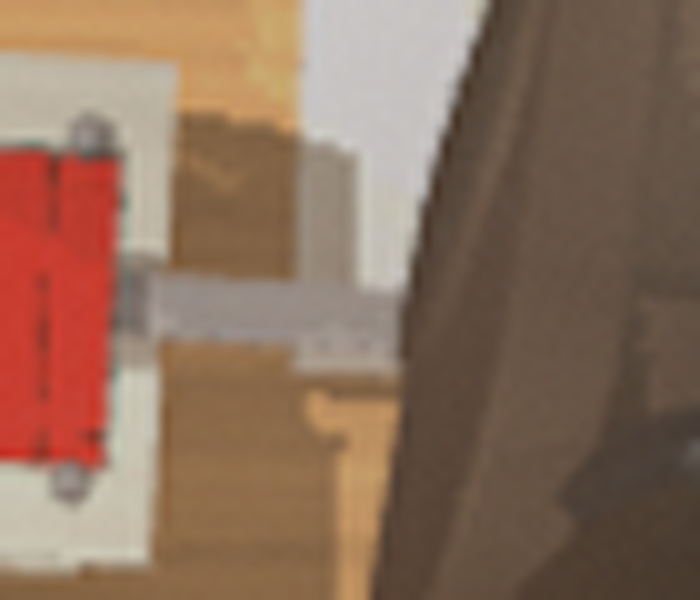

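View pics/w7.png

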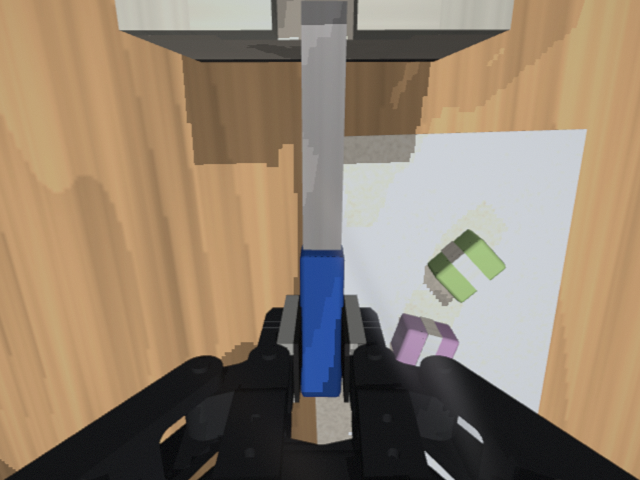

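{"op": "step_arm", "data": {"series": [0,-0.002,0,0,0,0,0,0,0,0,0,0,0,0,0.006,0,0,0,0,0,0,0.006,0,0,0,0,0,0,0.006,0,0,0,0,0,0,0.006,0,0,0,0,0,0,0,0,0,0,0,0,0,0,0,0,0,0,0,0]}}

```text
time: 9.7
position: [0.5902, -0.0624, 0.0691]
eef_rot: [0.717, 0.697, 0.0, 0.0]
force: [-0.6, -0.7, -0.8]
opening: 0.17
```

```bash
python3 -c "
from h import *
st();snap('wrist','w8.png')"
```

```text
t 9.7 p [ 0.5902 -0.0624  0.0691] q [0.7175 0.6966 0.0001 0.    ] F [-0.5968 -0.6818 -0.7516] op 0.17015186826860745
```

View pics/w8.png

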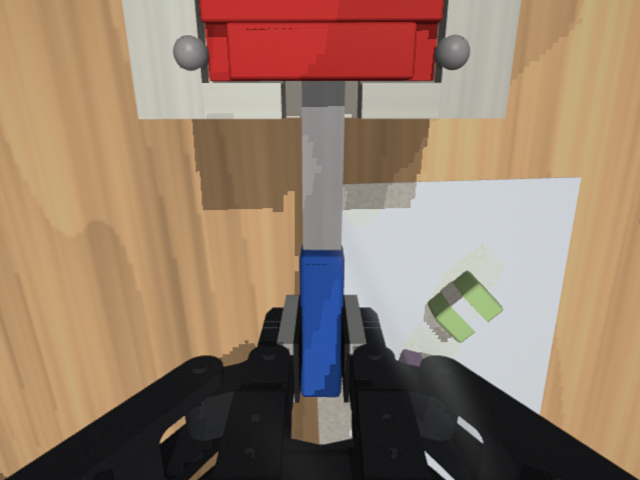

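{"op": "step_arm", "data": {"series": [0,0,0.001,0,0,0,0,0,0,0.001,0,0,0,0,0,0,0.0,0,0,0,0,0,0,0,0,0,0,0]}}

```text
time: 10.25
position: [0.5902, -0.0625, 0.0672]
eef_rot: [0.718, 0.696, 0.0, 0.0]
force: [0.4, -0.9, 1.0]
opening: 0.17
```

{"op": "step_arm", "data": {"series": [0,0,0.0038,0,0.05,0,0,0,0,0.0038,0,0.05,0,0,0,0,0.0038,0,0.05,0,0,0,0,0,0,0,0,0]}}

```text
time: 10.75
position: [0.5901, -0.0622, 0.0555]
eef_rot: [0.716, 0.694, 0.054, -0.052]
force: [-0.6, -0.6, 1.6]
opening: 0.169
```

```bash
python3 -c "
from h import *
st();snap('wrist','w9.png')"
```

```text
t 10.75 p [ 0.5901 -0.0622  0.0555] q [ 0.7159  0.6942  0.0537 -0.0524] F [-0.6003 -0.5766  1.5591] op 0.1685827899625713
```

View pics/w9.png

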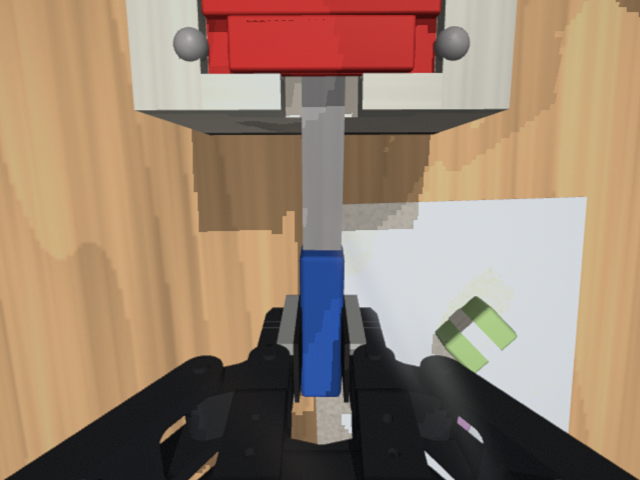

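Contact is just starting; the blade is well under the cover. Continue levering.

{"op": "step_arm", "data": {"series": [0,0,0.0038,0,0.05,0,0,0,0,0.0038,0,0.05,0,0,0,0,0.0038,0,0.05,0,0,0,0,0,0,0,0,0]}}

```text
time: 11.3
position: [0.5902, -0.0598, 0.0444]
eef_rot: [0.71, 0.689, 0.107, -0.104]
force: [0.1, -0.8, 0.7]
opening: 0.168
```

{"op": "step_arm", "data": {"series": [0,0,0.0038,0,0.05,0,0,0,0,0.0038,0,0.05,0,0,0,0,0,0,0,0,0]}}

```text
time: 11.68
position: [0.5902, -0.0572, 0.0372]
eef_rot: [0.703, 0.683, 0.142, -0.138]
force: [-0.1, -1.1, 1.1]
opening: 0.168
```

```bash
python3 -c "
from h import *
st();snap('wrist','w10.png')"
```

```text
t 11.675 p [ 0.5902 -0.0572  0.0372] q [ 0.7035  0.6826  0.1418 -0.1382] F [-0.0735 -1.0699  1.1047] op 0.16812760698142387
```

View pics/w10.png

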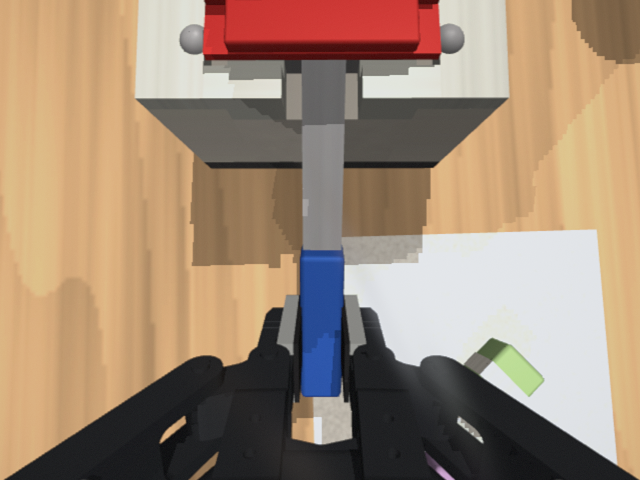

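{"op": "step_arm", "data": {"series": [0,0,0.0038,0,0.05,0,0,0,0,0,0,0,0,0,0,0,-0.0076,0,-0.1,0,0,0,0,-0.0076,0,-0.1,0,0,0,0,-0.0076,0,-0.1,0,0,0,0,-0.0076,0,-0.1,0,0,0,0,0,0,0,0,0]}}

```text
time: 12.6
position: [0.5905, -0.0632, 0.0638]
eef_rot: [0.716, 0.697, 0.018, -0.016]
force: [0.7, 0.2, -0.1]
opening: 0.169
```

```bash
python3 -c "
from h import *
st();snap('wrist','w11.png')"
```

```text
t 12.6 p [ 0.5905 -0.0632  0.0638] q [ 0.7164  0.6973  0.0183 -0.0163] F [ 0.7216  0.2297 -0.1305] op 0.16936826870342586
```

View pics/w11.png

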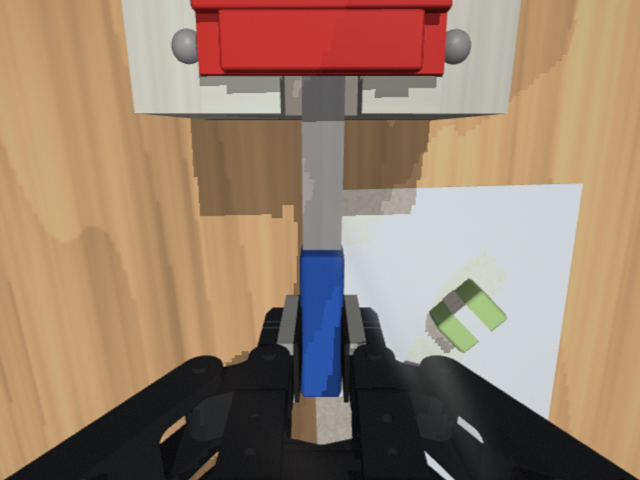

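{"op": "step_arm", "data": {"series": [0,0,-0.0025,0,-0.05,0,0,-0.02,0,0,0,0,0,0,-0.03,0,0,0,0,0,0,-0.03,0,0,0,0,0,0,0,0,0,0,0,0,0]}}

```text
time: 13.28
position: [0.5873, -0.1474, 0.0646]
eef_rot: [0.719, 0.695, 0.0, -0.001]
force: [-0.3, 0.2, -0.6]
opening: 0.17
```

```bash
python3 -c "
from h import *
st();snap('top','t12.png',(230,170,430,320),4);plan(Rdown(-1.7),[(.475,-.145,.07),(.475,-.145,.0115)])"
```

```text
t 13.275 p [ 0.5873 -0.1474  0.0646] q [ 0.7187  0.6954  0.0004 -0.0005] F [-0.2899  0.2363 -0.5604] op 0.1696888817549354
turn [-0.0007 -0.0014 -0.0025] rows>= 0.015998547070923887
to [ 0.475 -0.145  0.07 ] shift [-0.0021 -0.1122 -0.0054] rows>= 1.7972628494147118
to [ 0.475  -0.145   0.0115] shift [0.     0.     0.0585] rows>= 0.9359999999999999
```

View pics/t12.png

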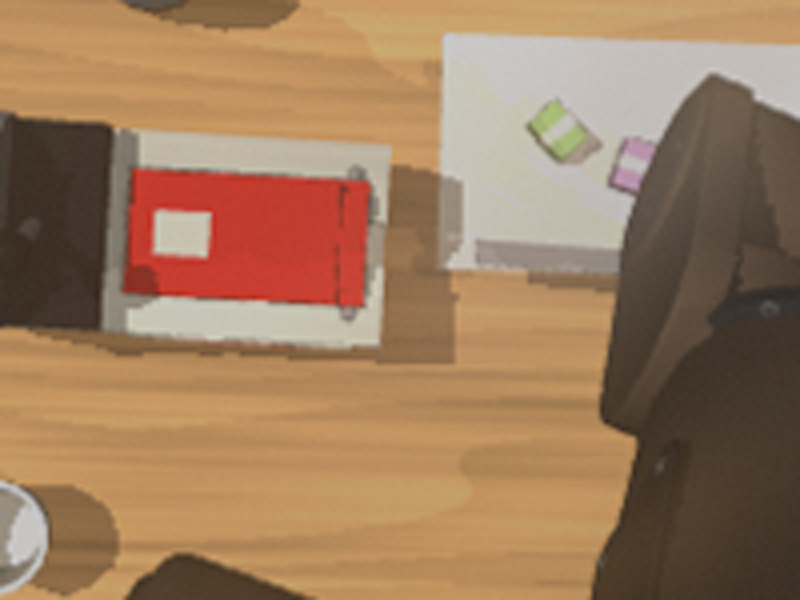

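{"op": "step_arm", "data": {"series": [-0.001,-0.056,-0.002,0,0,0,0,-0.001,-0.056,-0.002,0,0,0,0,0,0,0.02,0,0,0,0,0,0,0.02,0,0,0,0,0,0,0.01,0,0,0,0,0,0,0,0,0,0,0]}}

```text
time: 14.08
position: [0.4755, -0.143, 0.0187]
eef_rot: [0.717, 0.697, -0.0, -0.001]
force: [0.3, -0.2, -0.0]
opening: 0.169
```

```bash
python3 -c "
from h import *
st()"
```

```text
t 14.075 p [ 0.4755 -0.143   0.0187] q [ 0.7175  0.6966 -0.0001 -0.0007] F [ 0.3182 -0.2493 -0.0292] op 0.1694087833937719
```

{"op": "step_arm", "data": {"series": [0,0,0.005,0,0,0,0,0,0,0.0025,0,0,0,0,0,0,0,0,0,0,0,0,0,0,0,0,0,0]}}

```text
time: 14.58
position: [0.4759, -0.1433, 0.0119]
eef_rot: [0.718, 0.697, 0.0, 0.0]
force: [1.5, 1.8, 1.8]
opening: 0.17
```

{"op": "step_arm", "data": {"series": [0,0,0,0,0,0,0.04,0,0,0,0,0,0,0.04,0,0,0,0,0,0,0.04,0,0,-0.03,0,0,0,0.04,0,0,-0.04,0,0,0,0.06,0,0,-0.05,0,0,0,0.085,0,0,-0.05,0,0,0,0.085,0,0,-0.02,0,0,0,0.085,0,0,0,0,0,0,0.085]}}

```text
time: 15.7
position: [0.4761, -0.1435, 0.2029]
eef_rot: [0.717, 0.697, 0.001, 0.001]
force: [-0.2, 0.3, -0.1]
opening: 0.992
```

```bash
python3 -c "
from h import *
st();snap('wrist','w13.png');snap('side','s13.png',(170,170,430,370),3)"
```

```text
t 15.7 p [ 0.4761 -0.1435  0.2029] q [0.7175 0.6966 0.0006 0.0014] F [-0.2223  0.3411 -0.0534] op 0.9920801685191136
```

View pics/w13.png

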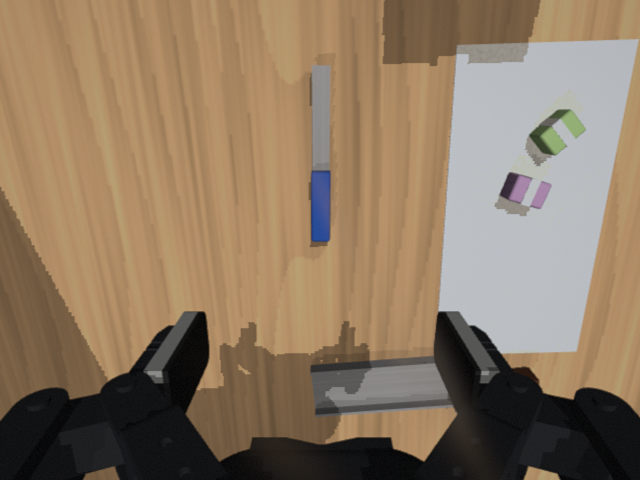

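View pics/s13.png

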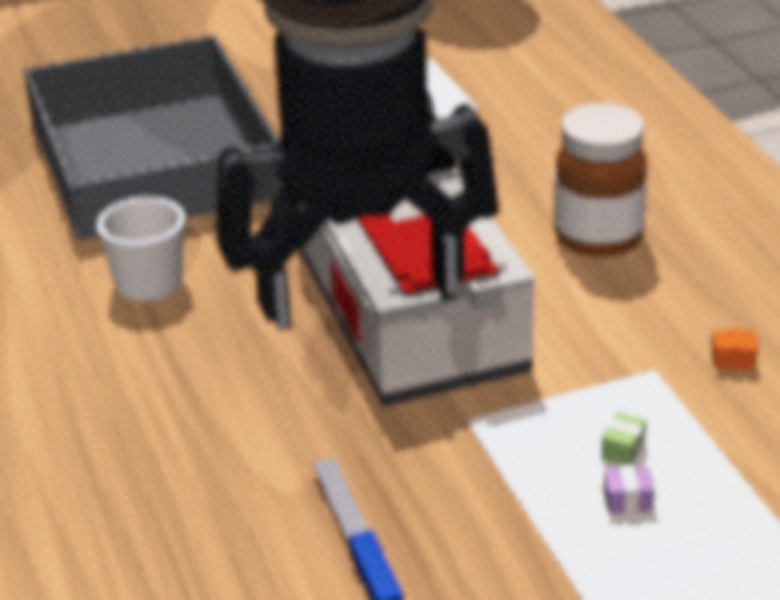

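```bash
python3 -c "
from h import *
plan(Rdown(-1.7),[(.594,.0588,.2),(.594,.0588,.13)])"
```

```text
turn [-0.0008 -0.0004 -0.0001] rows>= 0.004727554918876937
to [0.594  0.0588 0.2   ] shift [0.2054 0.1126 0.001 ] rows>= 3.748091162204814
to [0.594  0.0588 0.13  ] shift [0.   0.   0.07] rows>= 1.1199999999999999
```

{"op": "step_arm", "data": {"series": [0.041,0.0225,0,0,0,0,0.085,0.041,0.0225,0,0,0,0,0.085,0.041,0.0225,0,0,0,0,0.085,0.041,0.0225,0,0,0,0,0.085,0.041,0.0225,0,0,0,0,0.085,0,0,0.035,0,0,0,0.085,0,0,0.035,0,0,0,0.076,0,0,0,0,0,0,0.076,0,0,0,0,0,0,0.076]}}

```text
time: 16.92
position: [0.5945, 0.0581, 0.132]
eef_rot: [0.718, 0.696, -0.0, -0.0]
force: [0.7, 0.3, -1.0]
opening: 0.892
```

```bash
python3 -c "
from h import *
st();snap('wrist','w14.png')"
```

```text
t 16.925 p [0.5945 0.0581 0.132 ] q [ 0.7176  0.6964 -0.     -0.0001] F [ 0.6869  0.284  -1.0155] op 0.8917211381644672
```

View pics/w14.png

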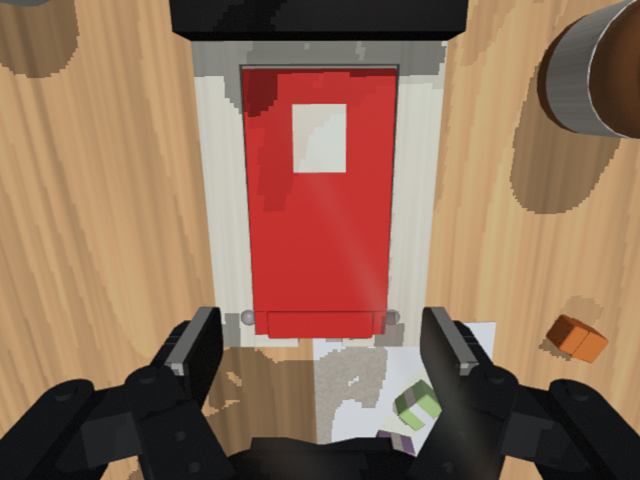

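{"op": "step_arm", "data": {"series": [0,0,0.02,0,0,0,0.076,0,0,0.015,0,0,0,0.076,0,0,0.008,0,0,0,0.076,0,0,0,0,0,0,0.076,0,0,0,0,0,0,0.076]}}

```text
time: 17.6
position: [0.5945, 0.0583, 0.0892]
eef_rot: [0.718, 0.697, 0.0, 0.0]
force: [-0.8, 0.4, 0.0]
opening: 0.889
```

```bash
python3 -c "
from h import *
st();snap('wrist','w15.png');snap('side','s15.png',(250,200,380,300),6)"
```

```text
t 17.6 p [0.5945 0.0583 0.0892] q [0.7175 0.6965 0.0003 0.0002] F [-0.8032  0.3794  0.0374] op 0.8885846689732166
```

View pics/w15.png

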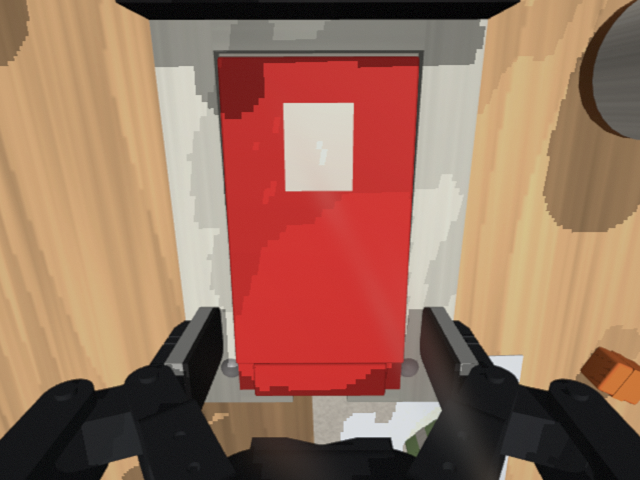

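View pics/s15.png

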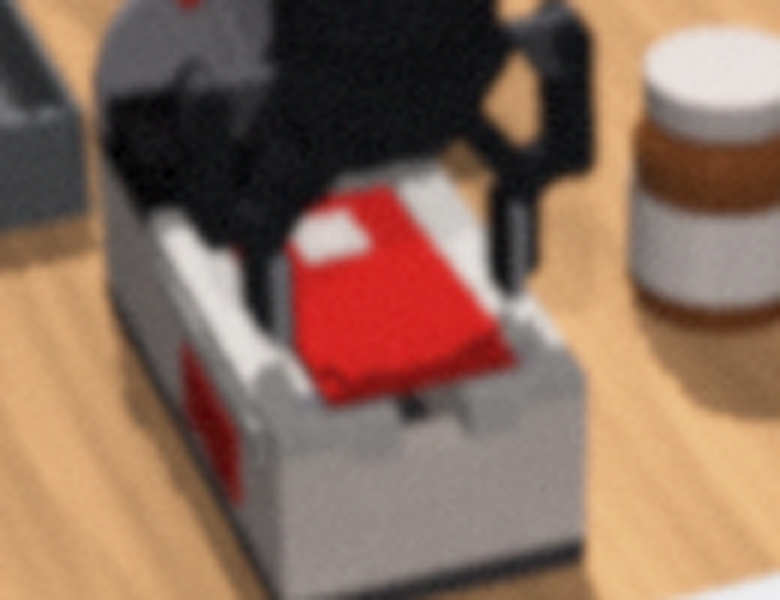

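{"op": "step_arm", "data": {"series": [0,0,0.002,0,0,0,0.076,0,0,0.002,0,0,0,0.076,0,0,0.002,0,0,0,0.076,0,0,0,0,0,0,0.076]}}

```text
time: 18.2
position: [0.5942, 0.0583, 0.0825]
eef_rot: [0.718, 0.697, -0.0, -0.0]
force: [0.8, -0.0, 0.4]
opening: 0.89
```

{"op": "step_arm", "data": {"series": [0,0,0.0015,0,0,0,0.076,0,0,0,0,0,0,0.076]}}

```text
time: 18.45
position: [0.5942, 0.0583, 0.0811]
eef_rot: [0.718, 0.697, -0.0, -0.0]
force: [0.7, -0.4, 0.1]
opening: 0.888
```

{"op": "step_arm", "data": {"series": [0,0,0.0015,0,0,0,0.076,0,0,0,0,0,0,0.076]}}

```text
time: 18.7
position: [0.5942, 0.0583, 0.0796]
eef_rot: [0.718, 0.697, -0.0, -0.0]
force: [-0.5, -0.6, 0.7]
opening: 0.884
```

{"op": "step_arm", "data": {"series": [0,0,0.001,0,0,0,0.076,0,0,0,0,0,0,0.076]}}

```text
time: 18.95
position: [0.5942, 0.0583, 0.0786]
eef_rot: [0.718, 0.697, -0.0, -0.0]
force: [-0.5, -0.5, 0.2]
opening: 0.89
```

{"op": "step_arm", "data": {"series": [0,0,0.001,0,0,0,0.076,0,0,0,0,0,0,0.076]}}

```text
time: 19.2
position: [0.5943, 0.0583, 0.0784]
eef_rot: [0.718, 0.697, 0.0, 0.0]
force: [-2.1, 0.1, 8.7]
opening: 0.89
```

{"op": "step_arm", "data": {"series": [0,0,-0.0036,0,0,0,0.076,0,0,0,0,0,0,0.068,0,0,0,0,0,0,0.06,0,0,0,0,0,0,0.06,0,0,0,0,0,0,0.06]}}

```text
time: 19.82
position: [0.5943, 0.0582, 0.0817]
eef_rot: [0.718, 0.696, 0.0, 0.0]
force: [-1.2, -0.7, 6.7]
opening: 0.774
```

{"op": "step_arm", "data": {"series": [0,0,-0.005,0,0,0,0.06,0,0,-0.01,0,0,0,0.06,0,0,-0.015,0,0,0,0.06,0,0,-0.02,0,0,0,0.06,0,0,-0.03,0,0,0,0.06,0,0,-0.03,0,0,0,0.06,0,0,0,0,0,0,0.06]}}

```text
time: 20.7
position: [0.5951, 0.0583, 0.1942]
eef_rot: [0.718, 0.697, 0.002, 0.002]
force: [0.3, 0.3, -1.7]
opening: 0.77
```

```bash
python3 -c "
from h import *
st();snap('wrist','w16.png');snap('side','s16.png',(170,130,430,330),3)"
```

```text
t 20.7 p [0.5951 0.0583 0.1942] q [0.7175 0.6965 0.0017 0.0017] F [ 0.2972  0.3093 -1.6961] op 0.7704716707442836
```

View pics/w16.png

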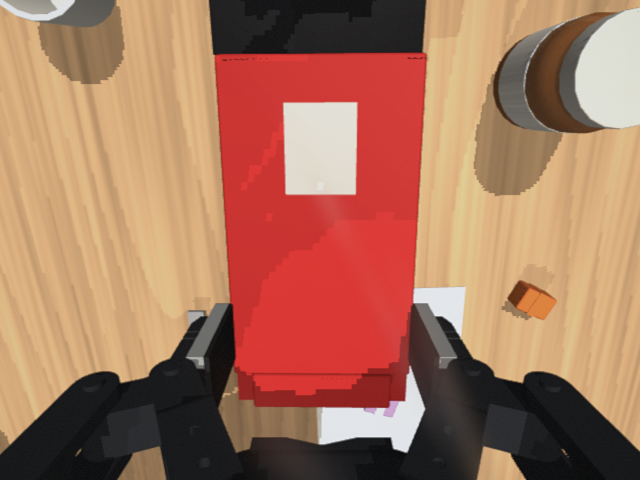

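View pics/s16.png

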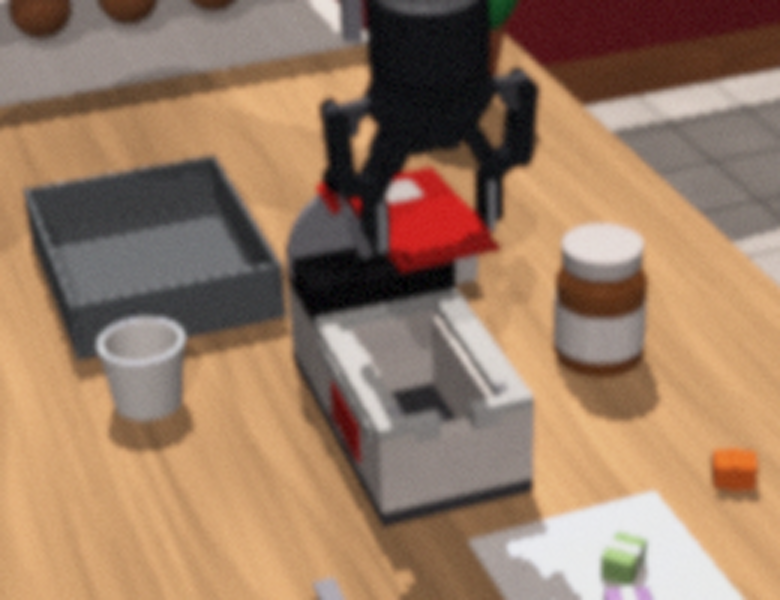

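```bash
python3 -c "
from h import *
plan(Rdown(-1.7),[(.595,.0583,.264),(.476,.371,.264),(.476,.371,.022)])"
```

```text
turn [ 0.0003 -0.0001  0.    ] rows>= 0.001639682759759409
to [0.595  0.0583 0.264 ] shift [ 0.0001  0.001  -0.0726] rows>= 1.1614226434005277
to [0.476 0.371 0.264] shift [ 0.309  -0.1282  0.    ] rows>= 5.353244459204155
to [0.476 0.371 0.022] shift [0.    0.    0.242] rows>= 3.8719999999999994
```

{"op": "step_arm", "data": {"series": [0,0,-0.036,0,0,0,0.06,0,0,-0.036,0,0,0,0.06,0.0386,-0.016,0,0,0,0,0.06,0.0386,-0.016,0,0,0,0,0.06,0.0386,-0.016,0,0,0,0,0.06,0.0386,-0.016,0,0,0,0,0.06,0.0386,-0.016,0,0,0,0,0.06,0.0386,-0.016,0,0,0,0,0.06,0.0386,-0.016,0,0,0,0,0.06,0.0386,-0.016,0,0,0,0,0.06,0,0,0.04,0,0,0,0.06,0,0,0.04,0,0,0,0.06,0,0,0.04,0,0,0,0.06,0,0,0.04,0,0,0,0.06,0,0,0,0,0,0,0.06]}}

```text
time: 22.68
position: [0.4739, 0.3697, 0.1]
eef_rot: [0.718, 0.697, -0.003, -0.001]
force: [-0.0, -0.2, -0.5]
opening: 0.77
```

```bash
python3 -c "
from h import *
st();snap('wrist','w17.png')"
```

```text
t 22.675 p [0.4739 0.3697 0.1   ] q [ 0.7175  0.6965 -0.0034 -0.0008] F [-0.0118 -0.1809 -0.5154] op 0.7695417128519749
```

View pics/w17.png

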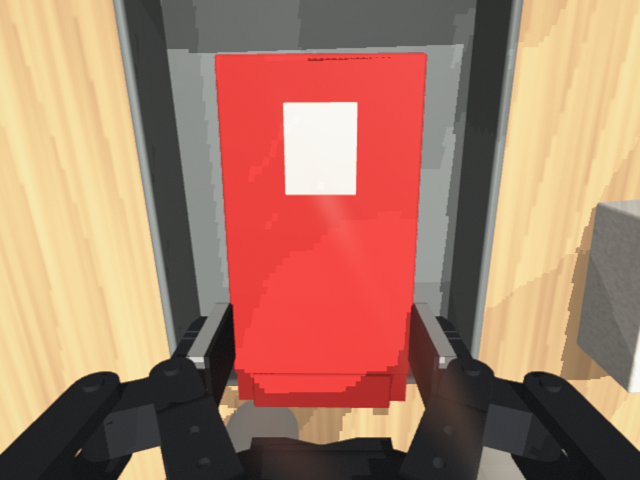

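{"op": "step_arm", "data": {"series": [0.005,0,0.03,0,0,0,0.06,0,0,0.03,0,0,0,0.06,0,0,0.018,0,0,0,0.06,0,0,0,0,0,0,0.06,0,0,0,0,0,0,0.06]}}

```text
time: 23.35
position: [0.4762, 0.3761, 0.0266]
eef_rot: [0.718, 0.697, 0.001, 0.0]
force: [-0.9, -0.3, -0.3]
opening: 0.77
```

{"op": "step_arm", "data": {"series": [0,0,0,0,0,0,0.075,0,0,0,0,0,0,0.083,0,0,0,0,0,0,0.083,0,0,-0.03,0,0,0,0.083,0,0,-0.05,0,0,0,0.083,0,0,-0.05,0,0,0,0.083,0,0,-0.05,0,0,0,0.083,0,0,0,0,0,0,0.083]}}

```text
time: 24.35
position: [0.4767, 0.3764, 0.2094]
eef_rot: [0.717, 0.697, 0.003, 0.001]
force: [-0.3, 0.6, -0.2]
opening: 0.97
```

```bash
python3 -c "
from h import *
st();snap('wrist','w18.png');snap('top','t18.png',(90,130,350,330),3)"
```

```text
t 24.35 p [0.4767 0.3764 0.2094] q [0.7175 0.6966 0.0035 0.0007] F [-0.2649  0.5881 -0.1639] op 0.9704791252954256
```

View pics/w18.png

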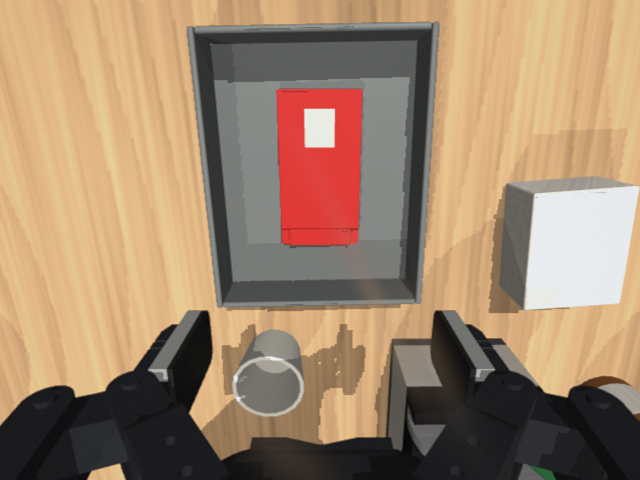

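View pics/t18.png

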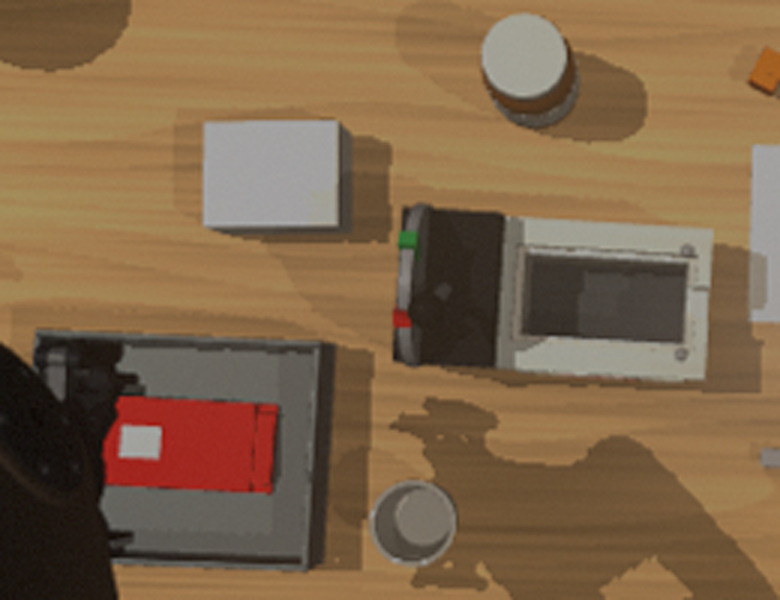

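```bash
python3 -c "
from h import *
plan(Rdown(-1.7),[(.4767,.3764,.25),(.655,-.135,.25),(.655,-.135,.2)])"
```

```text
turn [ 0.0005 -0.0004 -0.    ] rows>= 0.0031771187618854727
to [0.4767 0.3764 0.25  ] shift [ 0.0008  0.0012 -0.0445] rows>= 0.713172653629109
to [ 0.655 -0.135  0.25 ] shift [-0.5059  0.1934  0.    ] rows>= 8.66545657192972
to [ 0.655 -0.135  0.2  ] shift [0.   0.   0.05] rows>= 0.7999999999999996
```

{"op": "step_arm", "data": {"series": [0,0,-0.042,0,0,0,0.083,-0.046,0.0176,0,0,0,0,0.083,-0.046,0.0176,0,0,0,0,0.083,-0.046,0.0176,0,0,0,0,0.083,-0.046,0.0176,0,0,0,0,0.083,-0.046,0.0176,0,0,0,0,0.083,-0.046,0.0176,0,0,0,0,0.083,-0.046,0.0176,0,0,0,0,0.083,-0.046,0.0176,0,0,0,0,0.083,-0.046,0.0176,0,0,0,0,0.083,-0.046,0.0176,0,0,0,0,0.083,-0.046,0.0176,0,0,0,0,0.083,0,0,0.05,0,0,0,0.083,0,0,0,0,0,0,0.083,0,0,0,0,0,0,0.083]}}

```text
time: 26.32
position: [0.6543, -0.1354, 0.1978]
eef_rot: [0.717, 0.697, -0.0, -0.0]
force: [0.3, -0.0, 0.7]
opening: 0.975
```

```bash
python3 - <<'E'
from h import *
st(); im,c=snap('wrist','w19.png'); np.save('c19.npy',c["T"])
E
```

```text
t 26.325 p [ 0.6543 -0.1354  0.1978] q [ 0.7173  0.6967 -0.     -0.0002] F [ 0.3442 -0.0237  0.7392] op 0.9753835840839739
```

View pics/w19.png

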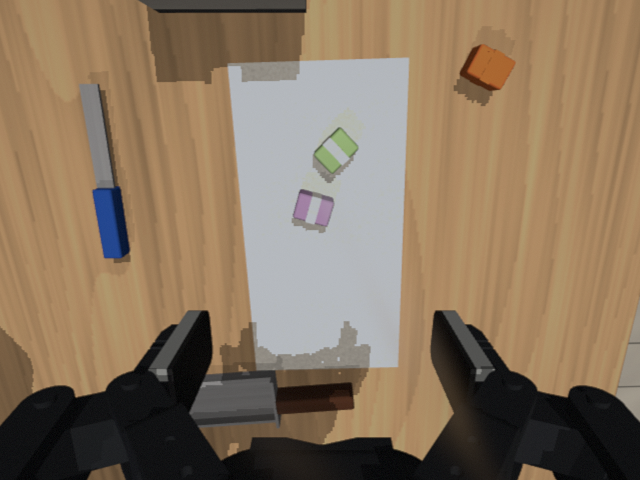

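```bash
python3 - <<'E'
import cv2
im=cv2.imread('pics/w19.png');cv2.imwrite('pics/w19a.png',cv2.resize(im[115:245,275:375],None,fx=6,fy=6,interpolation=cv2.INTER_CUBIC)[:600])
cv2.imwrite('pics/w19a.png',cv2.resize(im[120:240,280:370],None,fx=5,fy=5,interpolation=cv2.INTER_CUBIC))
E
```

```text
(no output)
```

View pics/w19a.png

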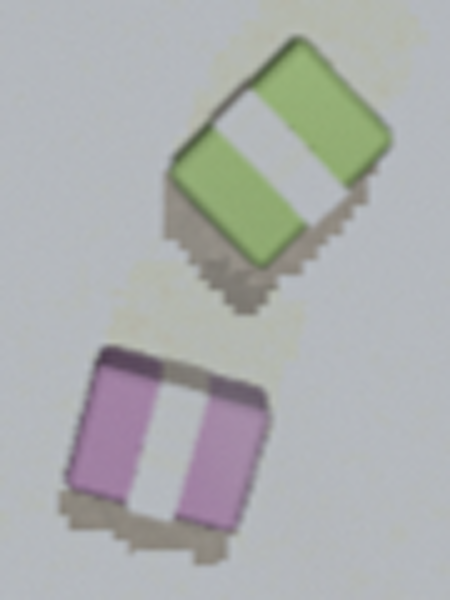

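```bash
python3 - <<'E'
from h import *
c=eyes.get_calibration("wrist"); c["T"]=np.load('c19.npy')
G=[(297,40),(388,138),(263,265),(175,172)]; L=[(100,368),(265,408),(233,528),(70,484)]
for n,Q in (("green",G),("lilac",L)):
    P=np.array([onz(c,(u/5+280,v/5+120),.02)[:2]*1000 for u,v in Q])
    e=[P[(i+1)%4]-P[i] for i in range(4)]
    print(n,P.mean(0),[ (np.linalg.norm(x),np.degrees(np.arctan2(x[1],x[0]))) for x in e])
f=lambda u,v,z:print((u,v),onz(c,(u,v),z)*1000)
f(277,372,.02);f(280,424,.02);f(353,383,.024);f(353,408,.024);f(280,387,.024);f(280,413,.024)
E
```

```text
green [667.8308 -88.8636] [(np.float64(20.471508233451086), np.float64(-47.35726088836769)), (np.float64(27.460513931200204), np.float64(-136.01883710746802)), (np.float64(20.0126284808103), np.float64(132.0394017521106)), (np.float64(27.264544153491034), np.float64(44.95794687527164))]
lilac [ 648.571  -135.0745] [(np.float64(27.357510549871886), np.float64(-15.565506610692129)), (np.float64(20.827879128258328), np.float64(-105.82559138105744)), (np.float64(27.734253789059892), np.float64(162.6288870135577)), (np.float64(19.95904260878012), np.float64(73.12099878966826))]
(277, 372) [ 608.9282 -290.2807   20.    ]
(280, 424) [ 607.9962 -350.7669   20.    ]
(353, 383) [ 679.6809 -301.5043   24.    ]
(353, 408) [ 679.5505 -330.0687   24.    ]
(280, 387) [ 611.2901 -303.9847   24.    ]
(280, 413) [ 609.4384 -333.9001   24.    ]
```

```bash
python3 -c "
from h import *
plan(Rdown(-46.5),[(.668,-.089,.1),(.668,-.089,.0115)])"
```

```text
turn [ 0.0013 -0.0003  0.7827] rows>= 4.191017663299796
to [ 0.668 -0.089  0.1  ] shift [ 0.0416 -0.0244  0.0986] rows>= 1.7562601619907252
to [ 0.668  -0.089   0.0115] shift [0.     0.     0.0885] rows>= 1.416
```

{"op": "step_arm", "data": {"series": [0,0,0,0,0,0.157,0.06,0,0,0,0,0,0.157,0.045,0,0,0,0,0,0.157,0.045,0,0,0,0,0,0.157,0.045,0,0,0,0,0,0.155,0.045,0.0208,-0.0122,0.049,0,0,0,0.045,0.0208,-0.0122,0.049,0,0,0,0.045,0,0,0.02,0,0,0,0.045,0,0,0,0,0,0,0.045,0,0,0,0,0,0,0.045]}}

```text
time: 27.62
position: [0.6684, -0.0903, 0.0815]
eef_rot: [0.929, 0.37, 0.001, 0.001]
force: [-0.5, -0.0, 0.4]
opening: 0.523
```

```bash
python3 - <<'E'
from h import *
st(); im,c=snap('wrist','w20.png'); 
E
```

```text
t 27.625 p [ 0.6684 -0.0903  0.0815] q [0.9291 0.3698 0.0013 0.0009] F [-0.4719 -0.0335  0.3971] op 0.5229693120612827
```

View pics/w20.png

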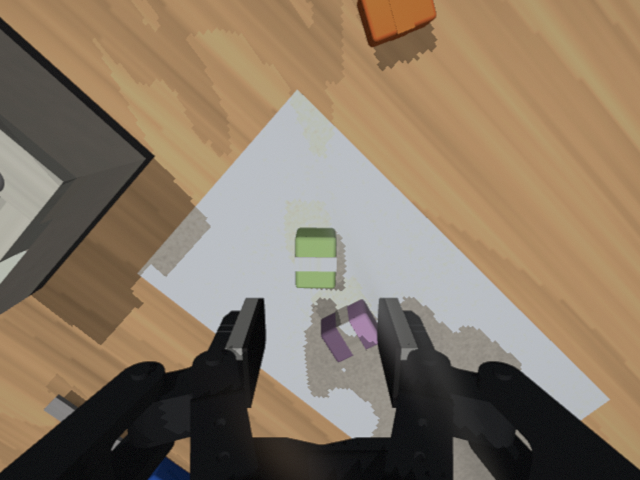

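```bash
python3 - <<'E'
from h import *
o=st(); c=eyes.get_calibration("wrist"); p=o["position"]
print(proj(c,(p[0],p[1],.02)), onz(c,(315.5,261),.02)*1000)
im=cv2.imread('pics/w20.png')
for u,v in [(296,236),(335,236),(336,289),(296,289)]: print(onz(c,(u,v),.02)*1000)
E
```

```text
t 27.675 p [ 0.6684 -0.0903  0.0815] q [0.9291 0.3698 0.0013 0.0009] F [ 0.1374 -0.0699 -0.0096] op 0.5227822790944108
[317.9865 264.2685] [668.8492 -88.0725  20.    ]
[672.0726 -71.1164  20.    ]
[686.0353 -85.9175  20.    ]
[ 664.5723 -107.3995   20.    ]
[649.6068 -91.5236  20.    ]
```

{"op": "step_arm", "data": {"series": [0,-0.001,0.035,0,0,0,0.04,0,0,0.025,0,0,0,0.04,0,0,0.01,0,0,0,0.04,0,0,0,0,0,0,0.04,0,0,0,0,0,0,0.015,0,0,0,0,0,0,0.01,0,0,0,0,0,0,0.01,0,0,0,0,0,0,0.01,0,0,-0.03,0,0,0,0.01,0,0,-0.05,0,0,0,0.01,0,0,-0.02,0,0,0,0.01,0,0,0,0,0,0,0.01]}}

```text
time: 29.18
position: [0.6673, -0.0889, 0.1108]
eef_rot: [0.929, 0.37, 0.001, 0.001]
force: [-0.0, 0.5, -0.3]
opening: 0.243
```

```bash
python3 - <<'E'
from h import *
st(); im,c=snap('wrist','w21.png'); 
# tray placement: yaw 182.8, origin (534,-333); target tray x=-30
a=np.radians(182.8); o=np.array([.534,-.333]); ax=np.array([np.cos(a),np.sin(a)])
for t in (-.03,.022): print(o+ax*t)
p=o-.03*ax
plan(Rdown(2.8),[(p[0],p[1],.12)])
E
```

```text
t 29.175 p [ 0.6673 -0.0889  0.1108] q [0.929  0.3701 0.0012 0.0008] F [-0.0446  0.4897 -0.3318] op 0.24313888765885708
[ 0.564  -0.3315]
[ 0.512  -0.3341]
turn [ 0.0003 -0.0002 -0.8615] rows>= 4.613239461064452
to [ 0.564  -0.3315  0.12  ] shift [-0.2375 -0.1145 -0.0108] rows>= 4.222433065404654
```

View pics/w21.png

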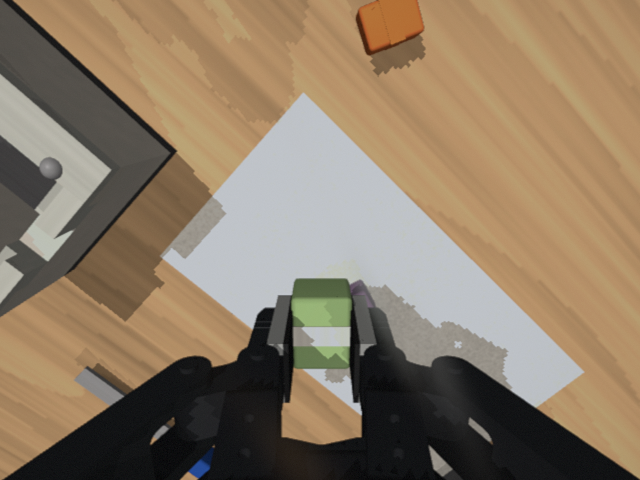

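{"op": "step_arm", "data": {"series": [0,0,0,0,0,-0.172,0.01,0,0,0,0,0,-0.172,0.01,0,0,0,0,0,-0.172,0.01,0,0,0,0,0,-0.172,0.01,0,0,0,0,0,-0.173,0.01,-0.0475,-0.0229,0,0,0,0,0.01,-0.0475,-0.0229,0,0,0,0,0.01,-0.0475,-0.0229,0,0,0,0,0.01,-0.0475,-0.0229,0,0,0,0,0.01,-0.0475,-0.0229,0,0,0,0,0.01,0,0,0,0,0,0,0.01,0,0,0,0,0,0,0.01]}}

```text
time: 30.72
position: [0.5636, -0.3309, 0.1078]
eef_rot: [0.69, 0.724, -0.0, -0.001]
force: [0.8, 0.1, 0.3]
opening: 0.237
```

```bash
python3 - <<'E'
from h import *
st(); im,c=snap('wrist','w22.png');  np.save('c22.npy',c["T"]); snap('top','t22.png',(320,130,520,330),3)
E
```

```text
t 30.725 p [ 0.5636 -0.3309  0.1078] q [ 0.69    0.7238 -0.     -0.0012] F [0.8147 0.1138 0.3273] op 0.23723892242529845
```

View pics/w22.png

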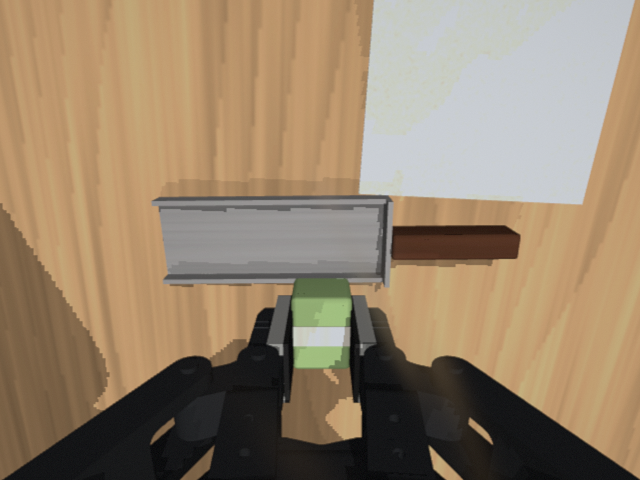

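View pics/t22.png

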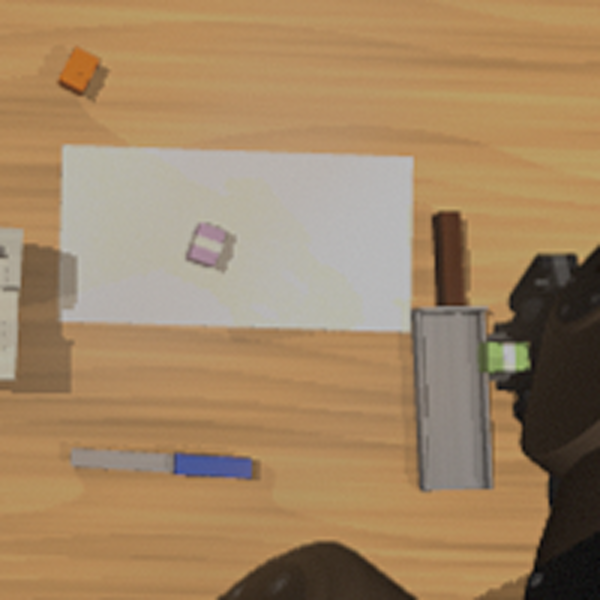

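```bash
python3 - <<'E'
from h import *
c=eyes.get_calibration("wrist"); c["T"]=np.load('c22.npy')
f=lambda n,u,v,z:print(n,(u,v),onz(c,(u,v),z)*1000)
f("lipL",154,201,.012);f("lipR",164,281,.012)
f("rearL",391,197,.02);f("rearR",388,287,.02)
f("h",518,227,.024);f("h",518,235,.024);f("h",518,258,.024);f("h",392,227,.024);f("h",392,258,.024)
t=eyes.get_calibration("top")
f=lambda u,v,z:print((u,v),onz(t,(u/3+320,v/3+130),z)*1000)
for q in [(414,309),(488,309),(421,490),(493,489)]: f(*q,.014)
p=env.get_obs()["position"]; print(proj(c,(p[0],p[1],.012)))
E
```

```text
lipL (154, 201) [ 463.0324 -309.8028   12.    ]
lipR (164, 281) [ 465.0775 -361.7606   12.    ]
rearL (391, 197) [ 602.3948 -299.0018   20.    ]
rearR (388, 287) [ 606.2996 -355.3899   20.    ]
h (518, 227) [ 676.5019 -312.2086   24.    ]
h (518, 235) [ 677.4725 -317.0026   24.    ]
h (518, 258) [ 680.335  -331.1418   24.    ]
h (392, 227) [ 604.0098 -315.6828   24.    ]
h (392, 258) [ 605.9701 -334.7179   24.    ]
(414, 309) [ 603.0203 -299.8671   14.    ]
(488, 309) [ 604.7861 -358.3747   14.    ]
(421, 490) [ 462.4215 -306.7524   14.    ]
(493, 489) [ 464.6812 -363.2371   14.    ]
[321.8895 241.093 ]
```

{"op": "step_arm", "data": {"series": [0,0,0.04,0,0,0,0.01,0,0,0.035,0,0,0,0.01,0,0,0.0165,0,0,0,0.01,0,0,0,0,0,0,0.01,0,0,0,0,0,0,0.01]}}

```text
time: 31.45
position: [0.5646, -0.3316, 0.019]
eef_rot: [0.69, 0.724, 0.0, 0.001]
force: [-0.9, 0.6, 0.0]
opening: 0.243
```

```bash
python3 - <<'E'
from h import *
st(); im,c=snap('wrist','w23.png')
E
```

```text
t 31.45 p [ 0.5646 -0.3316  0.019 ] q [0.6897 0.7241 0.0002 0.0008] F [-0.8567  0.61    0.0325] op 0.24263057628395834
```

View pics/w23.png

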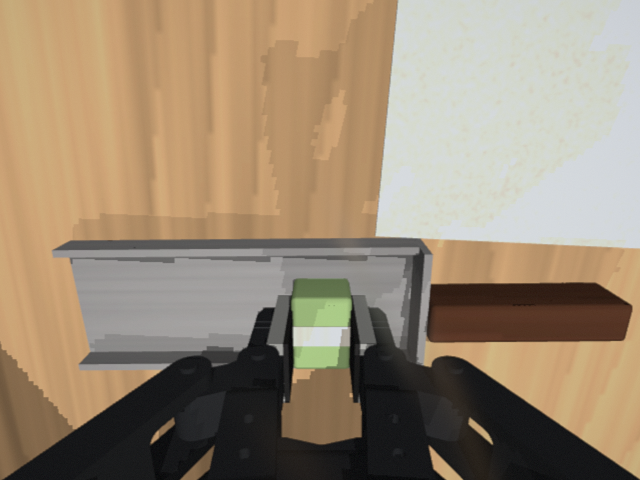

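{"op": "step_arm", "data": {"series": [0.0015,0,0.0035,0,0,0,0.01,0,0,0,0,0,0,0.01,0,0,0,0,0,0,0.01]}}

```text
time: 31.88
position: [0.5639, -0.3301, 0.0145]
eef_rot: [0.69, 0.724, 0.0, 0.0]
force: [0.1, -0.6, -0.0]
opening: 0.238
```

{"op": "step_arm", "data": {"series": [0,0,0,0,0,0,0.03,0,0,0,0,0,0,0.034,0,0,0,0,0,0,0.034,0,0,-0.02,0,0,0,0.034,0,0,-0.04,0,0,0,0.045,0,0,-0.04,0,0,0,0.045,0,0,-0.02,0,0,0,0.045,0,0,0,0,0,0,0.045]}}

```text
time: 32.88
position: [0.5645, -0.3304, 0.137]
eef_rot: [0.69, 0.724, 0.0, 0.002]
force: [0.2, -0.7, 0.7]
opening: 0.529
```

```bash
python3 - <<'E'
from h import *
st(); im,c=snap('wrist','w24.png');snap('top','t24.png',(320,130,520,330),3)
E
```

```text
t 32.875 p [ 0.5645 -0.3304  0.137 ] q [0.6898 0.724  0.0003 0.002 ] F [ 0.2001 -0.7363  0.6671] op 0.5288544840783973
```

View pics/w24.png

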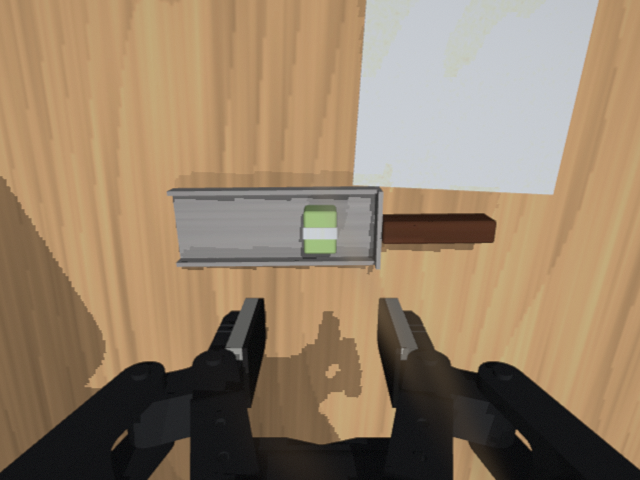

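View pics/t24.png

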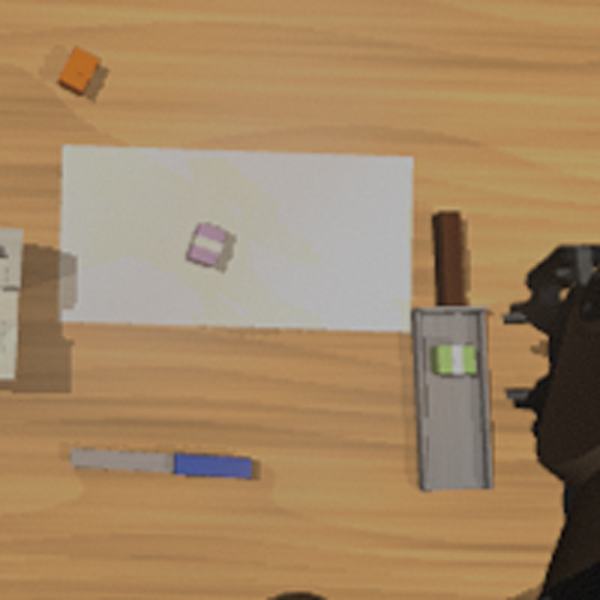

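```bash
python3 - <<'E'
from h import *
plan(Rdown(73.5),[(.6486,-.135,.09),(.6486,-.135,.0115)])
E
```

```text
turn [ 0.0001 -0.0001 -1.2345] rows>= 6.6102759666001925
to [ 0.6486 -0.135   0.09  ] shift [-0.0261  0.2109  0.0443] rows>= 3.473812411977607
to [ 0.6486 -0.135   0.0115] shift [0.     0.     0.0785] rows>= 1.256
```

{"op": "step_arm", "data": {"series": [0,0,0,0,0,-0.1764,0.045,0,0,0,0,0,-0.1764,0.045,0,0,0,0,0,-0.1764,0.045,0,0,0,0,0,-0.1764,0.045,0,0,0,0,0,-0.1764,0.045,0,0,0,0,0,-0.1764,0.045,0,0,0,0,0,-0.1764,0.045,-0.0052,0.0422,0.009,0,0,0,0.045,-0.0052,0.0422,0.009,0,0,0,0.045,-0.0052,0.0422,0.009,0,0,0,0.045,-0.0052,0.0422,0.009,0,0,0,0.045,-0.0052,0.0422,0.009,0,0,0,0.045,0,0,0,0,0,0,0.045,0,0,0,0,0,0,0.045]}}

```text
time: 34.72
position: [0.6483, -0.1353, 0.0885]
eef_rot: [0.143, 0.99, 0.0, -0.001]
force: [0.3, -1.1, 0.1]
opening: 0.526
```

```bash
python3 - <<'E'
from h import *
o=st(); im,c=snap('wrist','w25.png');p=o["position"];print(proj(c,(p[0],p[1],.02)))
E
```

```text
t 34.725 p [ 0.6483 -0.1353  0.0885] q [ 0.1432  0.9897  0.0001 -0.0007] F [ 0.3352 -1.1287  0.052 ] op 0.5261948705208856
[323.7991 259.1791]
```

View pics/w25.png

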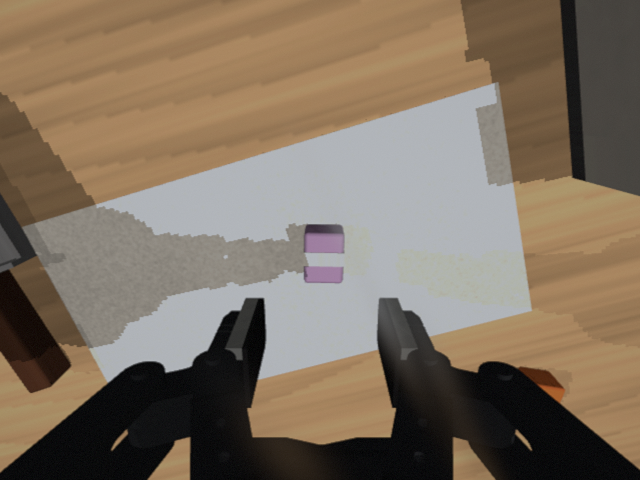

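Lilac is centred under the gripper (top face ≈(324,259)). Grasp it.

{"op": "step_arm", "data": {"series": [0,0,0.035,0,0,0,0.04,0,0,0.03,0,0,0,0.04,0,0,0.012,0,0,0,0.04,0,0,0,0,0,0,0.04,0,0,0,0,0,0,0.015,0,0,0,0,0,0,0.01,0,0,0,0,0,0,0.01,0,0,0,0,0,0,0.01,0,0,-0.03,0,0,0,0.01,0,0,-0.05,0,0,0,0.01,0,0,-0.02,0,0,0,0.01,0,0,0,0,0,0,0.01]}}

```text
time: 36.28
position: [0.6493, -0.1351, 0.1142]
eef_rot: [0.143, 0.99, -0.0, 0.002]
force: [-0.1, 0.3, -1.1]
opening: 0.241
```

```bash
python3 - <<'E'
from h import *
st(); im,c=snap('wrist','w26.png')
plan(Rdown(2.8),[(.512,-.3335,.11)])
E
```

```text
t 36.275 p [ 0.6493 -0.1351  0.1142] q [ 0.1433  0.9897 -0.0002  0.0017] F [-0.1005  0.2912 -1.1276] op 0.24099044480667337
turn [0.0007 0.0009 1.2343] rows>= 6.609483953586567
to [ 0.512  -0.3335  0.11  ] shift [-0.1916 -0.1462  0.0027] rows>= 3.85663572091664
```

View pics/w26.png

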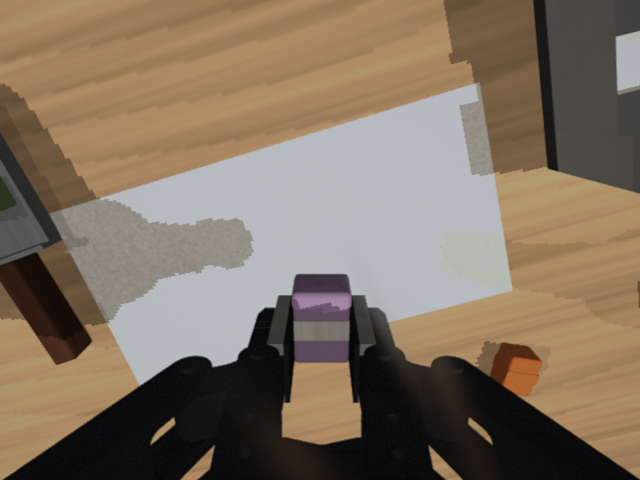

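{"op": "step_arm", "data": {"series": [0,0,0,0,0,0.1764,0.01,0,0,0,0,0,0.1764,0.01,0,0,0,0,0,0.1764,0.01,0,0,0,0,0,0.1764,0.01,0,0,0,0,0,0.1764,0.01,0,0,0,0,0,0.1764,0.01,0,0,0,0,0,0.1764,0.01,-0.0383,-0.0292,0,0,0,0,0.01,-0.0383,-0.0292,0,0,0,0,0.01,-0.0383,-0.0292,0,0,0,0,0.01,-0.0383,-0.0292,0,0,0,0,0.01,-0.0383,-0.0292,0,0,0,0,0.01,0,0,0.04,0,0,0,0.01,0,0,0,0,0,0,0.01,0,0,0,0,0,0,0.01]}}

```text
time: 38.2
position: [0.5124, -0.333, 0.0723]
eef_rot: [0.69, 0.724, 0.0, -0.0]
force: [1.0, 0.1, -0.1]
opening: 0.235
```

```bash
python3 - <<'E'
from h import *
o=st(); im,c=snap('wrist','w27.png');p=o["position"];print(proj(c,(p[0],p[1],.012)))
E
```

```text
t 38.2 p [ 0.5124 -0.333   0.0723] q [ 0.6896  0.7242  0.     -0.0004] F [ 1.0095  0.0765 -0.0919] op 0.23501669277407272
[320.4415 263.4014]
```

View pics/w27.png

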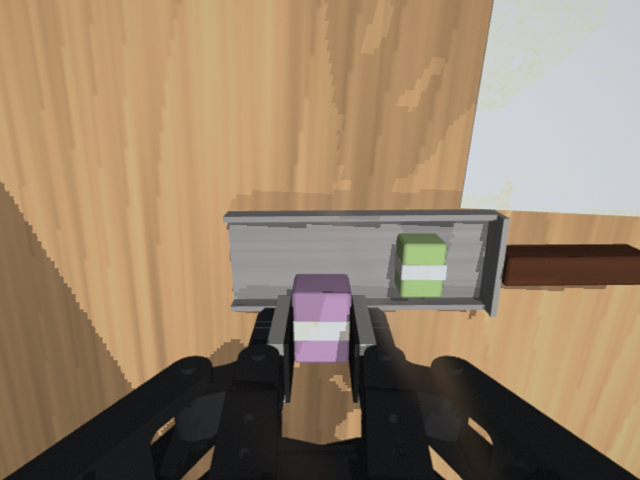

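{"op": "step_arm", "data": {"series": [0,0,0.03,0,0,0,0.01,0,0,0.02,0,0,0,0.01,0,0,0.0073,0,0,0,0.01,0,0,0,0,0,0,0.01,0,0,0,0,0,0,0.01]}}

```text
time: 38.88
position: [0.5128, -0.3332, 0.0167]
eef_rot: [0.69, 0.724, 0.0, 0.001]
force: [-0.8, 3.1, 4.4]
opening: 0.242
```

```bash
python3 - <<'E'
from h import *
o=st(); im,c=snap('wrist','w28.png',(160,200,480,440),2.5);snap('top','t28.png',(440,190,500,250),10)
E
```

```text
t 38.875 p [ 0.5128 -0.3332  0.0167] q [0.6895 0.7243 0.0001 0.0007] F [-0.8441  3.1306  4.4154] op 0.24172559676035643
```

View pics/w28.png

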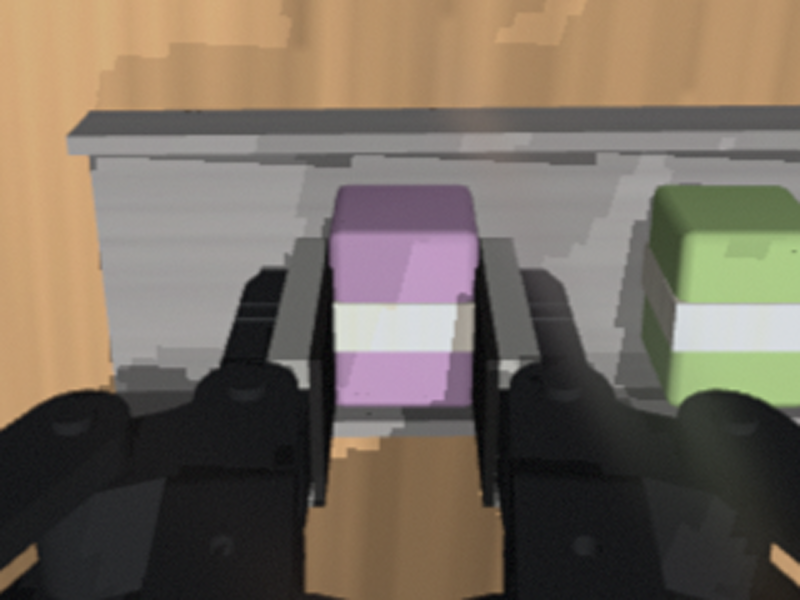

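View pics/t28.png

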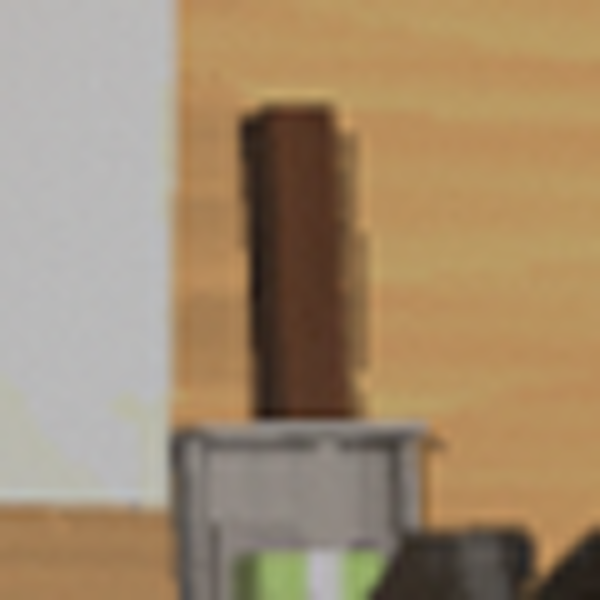

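Lilac sits flat within the channel, already touching the floor. Release.

{"op": "step_arm", "data": {"series": [0,0,-0.001,0,0,0,0.01,0,0,0,0,0,0,0.03,0,0,0,0,0,0,0.034,0,0,0,0,0,0,0.034,0,0,-0.02,0,0,0,0.034,0,0,-0.04,0,0,0,0.045,0,0,-0.04,0,0,0,0.045,0,0,-0.02,0,0,0,0.045,0,0,0,0,0,0,0.045]}}

```text
time: 40.1
position: [0.5126, -0.3338, 0.1385]
eef_rot: [0.69, 0.724, 0.0, 0.002]
force: [-0.0, 0.1, -0.2]
opening: 0.525
```

```bash
python3 - <<'E'
from h import *
o=st(); im,c=snap('wrist','w29.png');np.save('c29.npy',c["T"]);snap('top','t29.png')
E
```

```text
t 40.1 p [ 0.5126 -0.3338  0.1385] q [0.6898 0.724  0.0002 0.0019] F [-0.0459  0.0884 -0.2262] op 0.5249313393341447
```

View pics/w29.png

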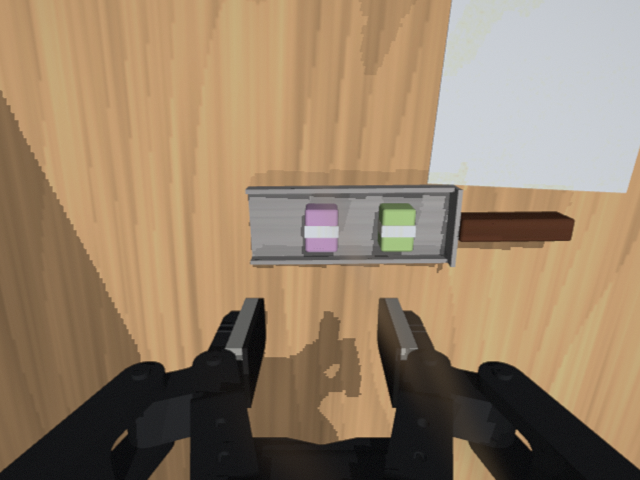

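View pics/t29.png

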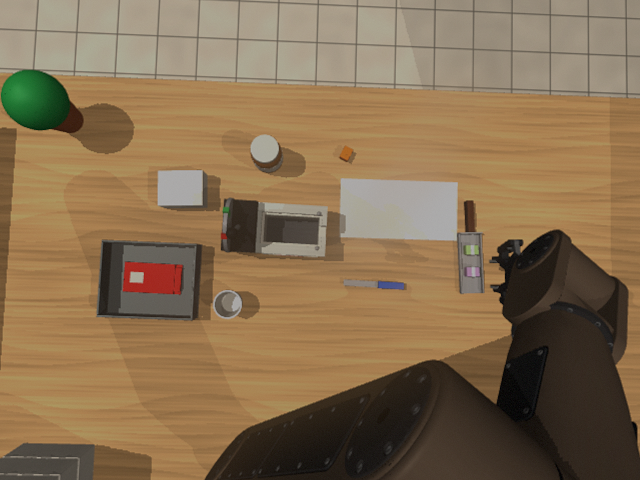

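```bash
python3 - <<'E'
from h import *
c=eyes.get_calibration("wrist"); c["T"]=np.load('c29.npy')
f=lambda n,u,v,z:print(n,(u,v),onz(c,(u,v),z)*1000)
f("h",460,213,.024);f("h",460,238,.024);f("h",560,213,.024);f("h",572,238,.024)
f("lip",249,189,.012);f("lip",252,261,.012)
plan(Rdown(93),[(.632,-.3242,.139),(.632,-.3242,.1),(.632,-.3242,.0112)])
E
```

```text
h (460, 213) [ 603.0134 -316.2743   24.    ]
h (460, 238) [ 605.7159 -333.3007   24.    ]
h (560, 213) [ 668.1465 -313.203    24.    ]
h (572, 238) [ 680.1961 -329.8033   24.    ]
lip (249, 189) [ 463.9771 -309.4075   12.    ]
lip (252, 261) [ 465.63 -361.03   12.  ]
turn [ 0.0001 -0.0001 -1.5749] rows>= 8.4331974495573
to [ 0.632  -0.3242  0.139 ] shift [-0.1204  0.0027 -0.003 ] rows>= 1.9280457642762228
to [ 0.632  -0.3242  0.1   ] shift [0.    0.    0.039] rows>= 0.6240000000000002
to [ 0.632  -0.3242  0.0112] shift [0.     0.     0.0888] rows>= 1.4208000000000003
```

{"op": "step_arm", "data": {"series": [-0.0,0,0,0,0,-0.175,0.045,0,0,0,0,0,-0.175,0.045,0,0,0,0,0,-0.175,0.045,0,0,0,0,0,-0.175,0.045,0,0,0,0,0,-0.175,0.045,0,0,0,0,0,-0.175,0.045,0,0,0,0,0,-0.175,0.045,0,0,0,0,0,-0.175,0.045,0,0,0,0,0,-0.173,0.045,-0.04,0.0009,0,0,0,0,0.045,-0.04,0.0009,0,0,0,0,0.045,-0.04,0.0009,0,0,0,0,0.045,0,0,0.04,0,0,0,0.045,0,0,0,0,0,0,0.045,0,0,0,0,0,0,0.045]}}

```text
time: 42.08
position: [0.6317, -0.3249, 0.0963]
eef_rot: [-0.025, 1.0, 0.0, -0.0]
force: [0.4, 0.2, 0.8]
opening: 0.525
```

```bash
python3 - <<'E'
from h import *
o=st(); im,c=snap('wrist','w30.png');p=o["position"];print(proj(c,(p[0],p[1],.024)))
E
```

```text
t 42.075 p [ 0.6317 -0.3249  0.0963] q [-0.0251  0.9997  0.0002 -0.0002] F [0.4493 0.2178 0.7751] op 0.525499101797703
[324.106 257.509]
```

View pics/w30.png

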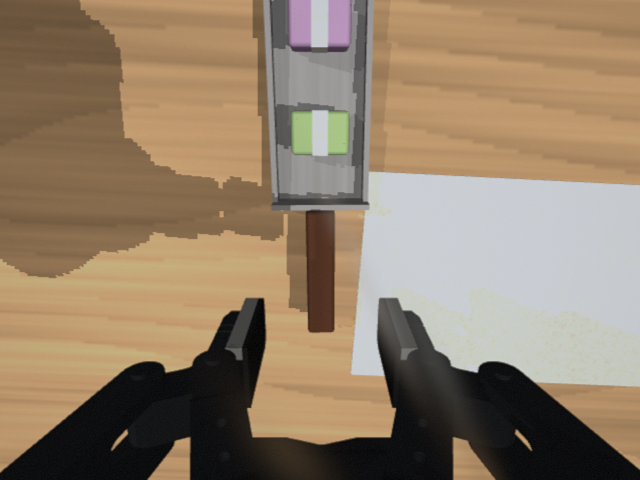

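{"op": "step_arm", "data": {"series": [0,-0.001,0.04,0,0,0,0.045,0,0,0.033,0,0,0,0.045,0,0,0.012,0,0,0,0.04,0,0,0,0,0,0,0.04,0,0,0,0,0,0,0.02,0,0,0,0,0,0,0.0,0,0,0,0,0,0,0.0,0,0,0,0,0,0,0.0]}}

```text
time: 43.12
position: [0.6325, -0.326, 0.0128]
eef_rot: [-0.025, 1.0, -0.001, 0.001]
force: [-0.0, 0.0, 5.9]
opening: 0.171
```

{"op": "step_arm", "data": {"series": [0,0,-0.005,0,0,0,0,0,0,-0.01,0,0,0,0,0,0,-0.02,0,0,0,0,0,0,-0.02,0,0,0,0,0,0,-0.02,0,0,0,0,0,0,-0.01,0,0,0,0,0,0,0,0,0,0,0]}}

```text
time: 44.0
position: [0.6321, -0.3257, 0.097]
eef_rot: [-0.025, 1.0, -0.0, 0.001]
force: [0.1, -0.4, -1.7]
opening: 0.171
```

```bash
python3 - <<'E'
from h import *
o=st(); im,c=snap('wrist','w31.png'); snap('side','s31.png',(280,300,500,480),3.4)
E
```

```text
t 44.0 p [ 0.6321 -0.3257  0.097 ] q [-0.0252  0.9997 -0.0003  0.0006] F [ 0.0833 -0.3707 -1.6764] op 0.17128301042383862
```

View pics/w31.png

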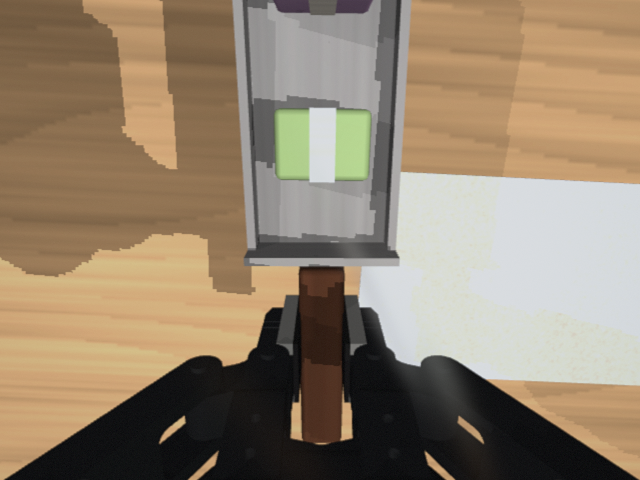

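View pics/s31.png

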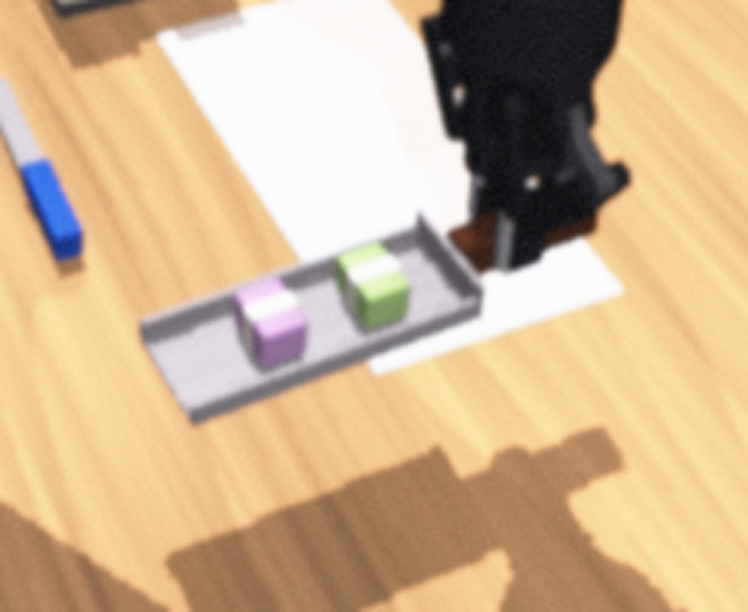

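```bash
python3 - <<'E'
from h import *
c=eyes.get_calibration("side")
for dz in (0,-.01,-.02):
  for y in (-.3075,-.3635): print(dz, proj(c,(.4645,y-.001,.0965+dz)))
E
```

```text
0 [324.4931 393.3066]
0 [339.4594 420.9395]
-0.01 [324.5556 398.0437]
-0.01 [339.4302 425.748 ]
-0.02 [324.6173 402.724 ]
-0.02 [339.4014 430.4959]
```

```bash
python3 - <<'E'
from h import *
plan(Rdown(-1.7),[(.632,-.3257,.197),(.5889,-.1192,.197)])
E
```

```text
turn [-0.0001 -0.001   1.651 ] rows>= 8.840592743221352
to [ 0.632  -0.3257  0.197 ] shift [-0.0002  0.0004 -0.1016] rows>= 1.6250348673279424
to [ 0.5889 -0.1192  0.197 ] shift [ 0.2051 -0.0492  0.    ] rows>= 3.3751983882432737
```

{"op": "step_arm", "data": {"series": [0,0,-0.02,0,0,0,0,0,0,-0.03,0,0,0,0,0,0,-0.03,0,0,0,0,0,0,-0.02,0,0,0,0,0,0,0,0,0,0.08,0,0,0,0,0,0,0.13,0,0,0,0,0,0,0.14,0,0,0,0,0,0,0.14,0,0,0,0,0,0,0.14,0,0,0,0,0,0,0.14,0,0,0,0,0,0,0.14,0,0,0,0,0,0,0.14,0,0,0,0,0,0,0.14,0,0,0,0,0,0,0.14,0,0,0,0,0,0,0.14,0,0,0,0,0,0,0.12,0,0,0,0,0,0,0.061,0,0,0,0,0,0,0,0]}}

```text
time: 46.35
position: [0.6319, -0.3257, 0.1967]
eef_rot: [0.717, 0.697, 0.0, 0.0]
force: [-0.1, -0.0, -2.7]
opening: 0.172
```

```bash
python3 - <<'E'
from h import *
o=st(); im,c=snap('wrist','w32.png'); snap('side','s32.png')
plan(Rdown(-1.7),[(.5889,-.1192,.197)])
E
```

```text
t 46.35 p [ 0.6319 -0.3257  0.1967] q [0.7174 0.6967 0.     0.0001] F [-0.1292 -0.0182 -2.6787] op 0.17240429032884405
turn [0.0002 0.0001 0.0015] rows>= 0.008060289024149625
to [ 0.5889 -0.1192  0.197 ] shift [ 0.2051 -0.0491 -0.0006] rows>= 3.3744325554421395
```

View pics/w32.png

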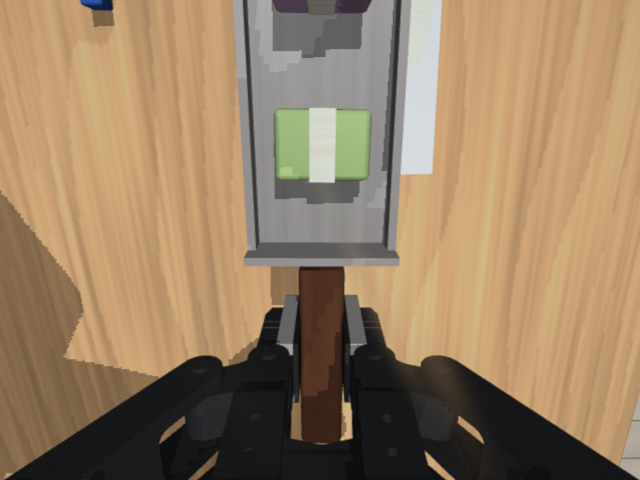

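View pics/s32.png

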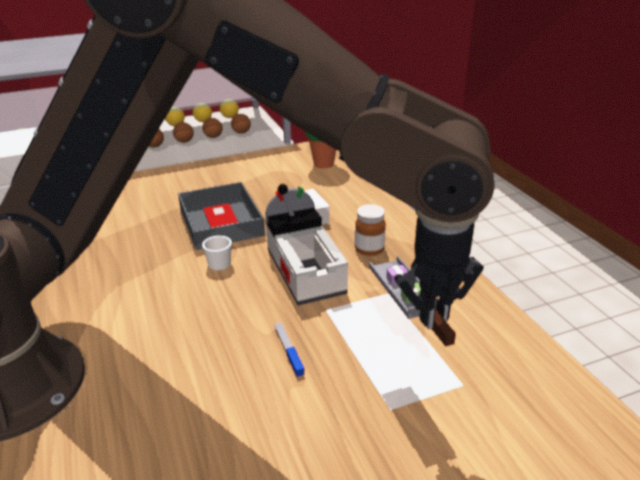

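{"op": "step_arm", "data": {"series": [0.015,-0.0036,0,0,0,0,0,0.025,-0.006,0,0,0,0,0,0.03,-0.0072,0,0,0,0,0,0.035,-0.0084,0,0,0,0,0,0.035,-0.0084,0,0,0,0,0,0.03,-0.0072,0,0,0,0,0,0.02,-0.0048,0,0,0,0,0,0.015,-0.0036,0,0,0,0,0,0,0,0,0,0,0,0,0,0,0,0,0,0,0]}}

```text
time: 47.7
position: [0.589, -0.1199, 0.196]
eef_rot: [0.718, 0.696, 0.0, 0.0]
force: [-0.7, 0.1, -1.6]
opening: 0.172
```

```bash
python3 - <<'E'
from h import *
o=st(); snap('top','t33.png',(220,150,420,300),4); snap('side','s33.png',(230,150,430,350),3)
E
```

```text
t 47.7 p [ 0.589  -0.1199  0.196 ] q [0.7176 0.6964 0.0001 0.0002] F [-0.7278  0.1064 -1.6165] op 0.17205705383836614
```

View pics/t33.png

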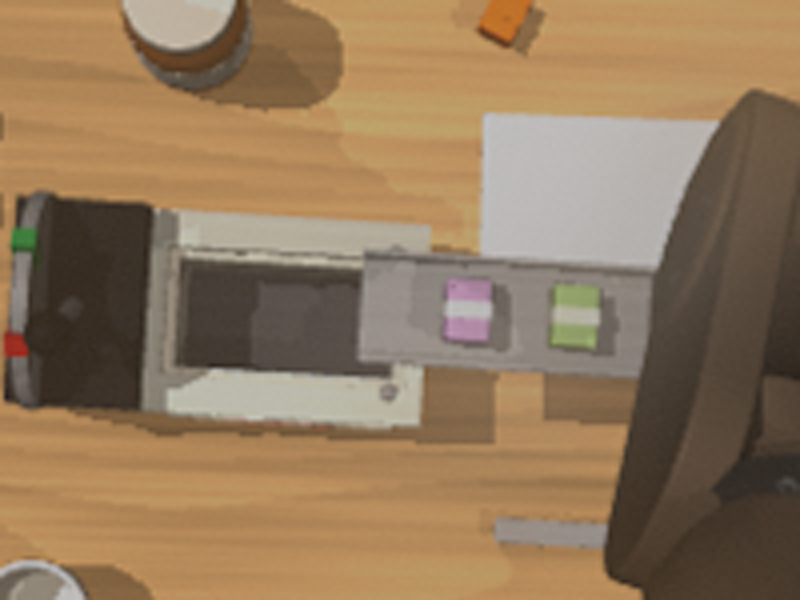

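View pics/s33.png

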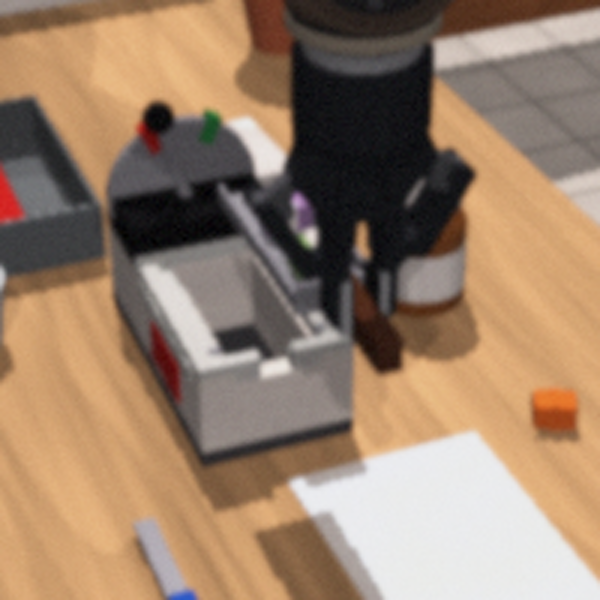

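```bash
python3 - <<'E'
from h import *
c=eyes.get_calibration("top")
f=lambda n,u,v,z:print(n,onz(c,(u/4+220,v/4+150),z)*1000)
f("lip",363,251,.19);f("lip",359,361,.19)
f("floor lip",361,306,.178)
for q in [(187,260),(179,369),(393,377)]: f("mouth",*q,.072)
E
```

```text
lip [621.154   48.3205 190.    ]
lip [568.1175  48.6756 190.    ]
floor lip [595.4812  48.4063 178.    ]
mouth [625.7134 143.574   72.    ]
mouth [565.8953 145.8195  72.    ]
mouth [564.9703  28.9365  72.    ]
```

{"op": "step_arm", "data": {"series": [0,0,0.015,0,0,0,0,0,0,0.02,0,0,0,0,0,0,0.015,0,0,0,0,0,0,0.005,0,0,0,0,0,0,0,0,0,0,0,0.0015,0,-0.0134,0,-0.08,0,0,0.0015,0,-0.0134,0,-0.08,0,0,0.0015,0,-0.0134,0,-0.08,0,0,0.0015,0,-0.0134,0,-0.08,0,0,0.0015,0,-0.0134,0,-0.08,0,0,0,0,0,0,0,0,0,0,0,0,0,0,0,0]}}

```text
time: 49.3
position: [0.5893, -0.1014, 0.2055]
eef_rot: [0.703, 0.683, -0.142, 0.138]
force: [-0.4, 0.7, -2.7]
opening: 0.174
```

```bash
python3 - <<'E'
from h import *
o=st(); snap('top','t34.png',(220,150,420,300),4); snap('side','s34.png',(230,120,430,320),3)
Rt=R.from_quat(o["eef_rot"]); print("lip",o["position"]+Rt.apply([.168,0,.015]),Rt.as_matrix()[:,0])
E
```

```text
t 49.3 p [ 0.5893 -0.1014  0.2055] q [ 0.7034  0.6827 -0.1419  0.1378] F [-0.3838  0.6672 -2.6988] op 0.17438331356982775
lip [0.5937 0.0475 0.1265] [ 0.0275  0.9213 -0.3878]
```

View pics/t34.png

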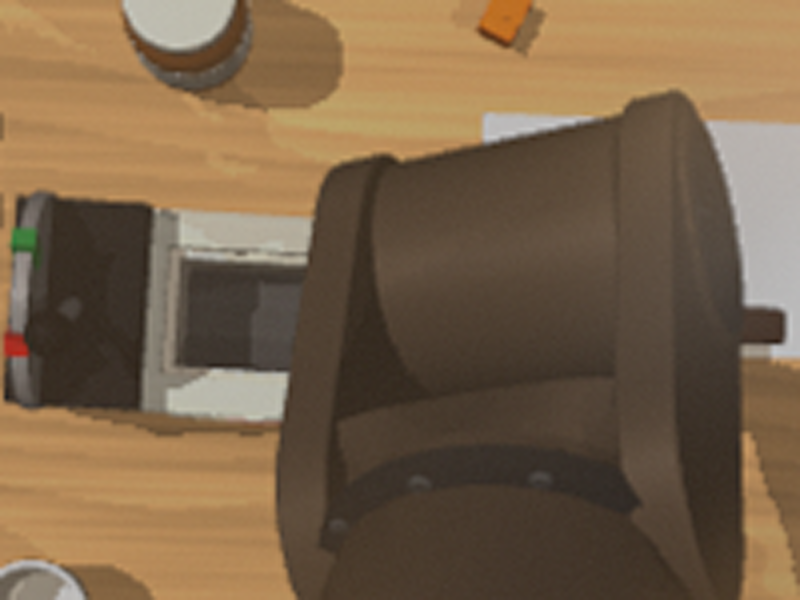

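View pics/s34.png

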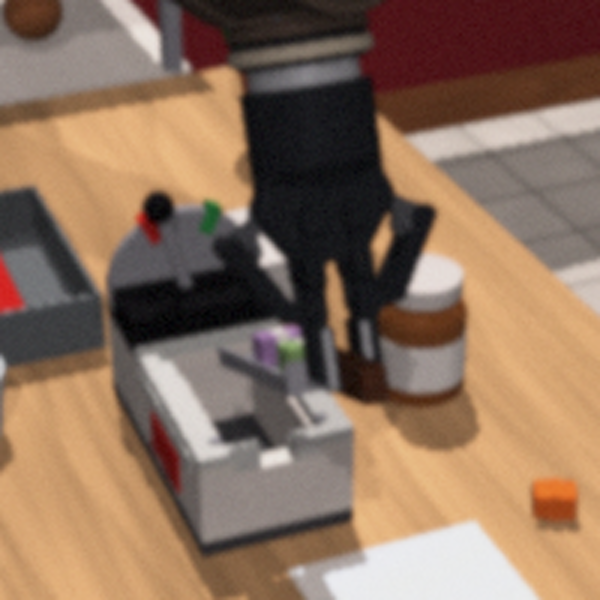

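{"op": "step_arm", "data": {"series": [0.007,0,0.0139,0,0,0,0,0.007,0,0.0139,0,0,0,0,0,0,0,0,0,0,0,0.0015,0,-0.0134,0,-0.08,0,0,0.0015,0,-0.0134,0,-0.08,0,0,0.0015,0,-0.0134,0,-0.08,0,0,0.0015,0,-0.0134,0,-0.08,0,0,0.0015,0,-0.0134,0,-0.08,0,0,0.0015,0,-0.0134,0,-0.08,0,0,0,0,0,0,0,0,0,0,0,0,0,0,0,0,0,0,0,0,0,0,0]}}

```text
time: 50.9
position: [0.5909, -0.0476, 0.2352]
eef_rot: [0.65, 0.63, -0.305, 0.296]
force: [-0.1, -0.6, -1.8]
opening: 0.174
```

```bash
python3 - <<'E'
from h import *
o=st(); snap('wrist','w35.png'); snap('side','s35.png',(230,120,430,320),3)
Rt=R.from_quat(o["eef_rot"]); print("lip",o["position"]+Rt.apply([.168,0,.015]),Rt.as_matrix()[:,0])
E
```

```text
t 50.9 p [ 0.5909 -0.0476  0.2352] q [ 0.6497  0.63   -0.3054  0.2963] F [-0.1254 -0.6477 -1.8413] op 0.1735722639056352
lip [0.5938 0.048  0.0963] [ 0.0197  0.6377 -0.7701]
```

View pics/w35.png

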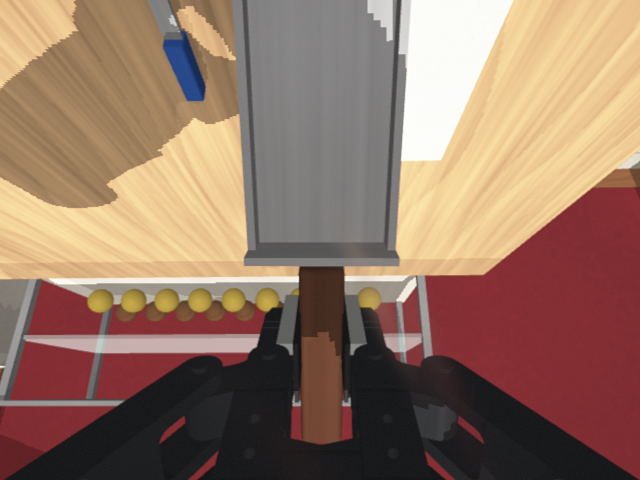

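View pics/s35.png

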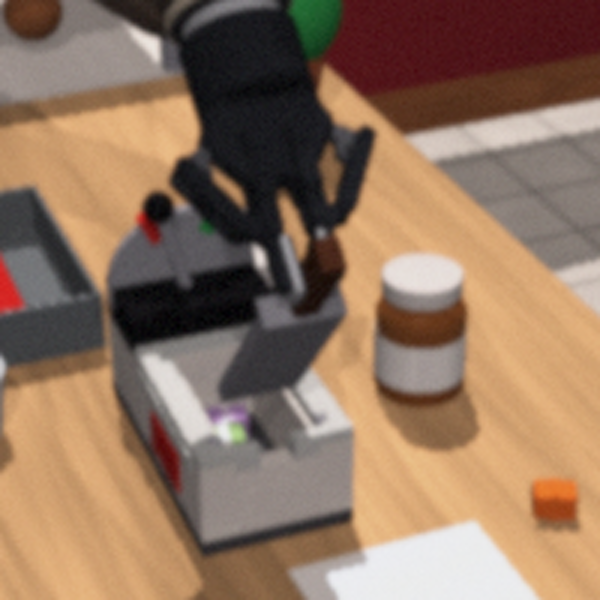

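{"op": "step_arm", "data": {"series": [-0.03,0,0,0,0,0,0,-0.04,0,0,0,0,0,0,0,0,0,0,0.1,0,0,0,0,0,0,0.13,0,0,0,0,0,0,0.13,0,0,0,0,0,0,0.13,0,0,0,0,0,0,0.13,0,0,0,0,0,0,0.13,0,0,0,0,0,0,0.13,0,0,0,0,0,0,0,0,0]}}

```text
time: 52.25
position: [0.5894, -0.0934, 0.2892]
eef_rot: [0.719, 0.695, -0.0, 0.0]
force: [-0.3, 0.1, -1.7]
opening: 0.171
```

```bash
python3 - <<'E'
from h import *
o=st(); snap('top','t36.png',(220,150,420,300),4); snap('wrist','w36.png')
plan(Rdown(-1.7),[(.632,-.3257,.2)]);plan(Rdown(92.9),[(.632,-.3257,.2)])
E
```

```text
t 52.25 p [ 0.5894 -0.0934  0.2892] q [ 0.7185  0.6955 -0.0003  0.0004] F [-0.2834  0.1297 -1.6611] op 0.17096567881905858
turn [-0.0005  0.0027 -0.0009] rows>= 0.015600132753994965
to [ 0.632  -0.3257  0.2   ] shift [-0.2324  0.0496  0.089 ] rows>= 4.059505429184354
turn [-0.0026  0.0017 -1.652 ] rows>= 8.845969138889833
to [ 0.632  -0.3257  0.2   ] shift [-0.0308 -0.2356  0.089 ] rows>= 4.059505429184354
```

View pics/t36.png

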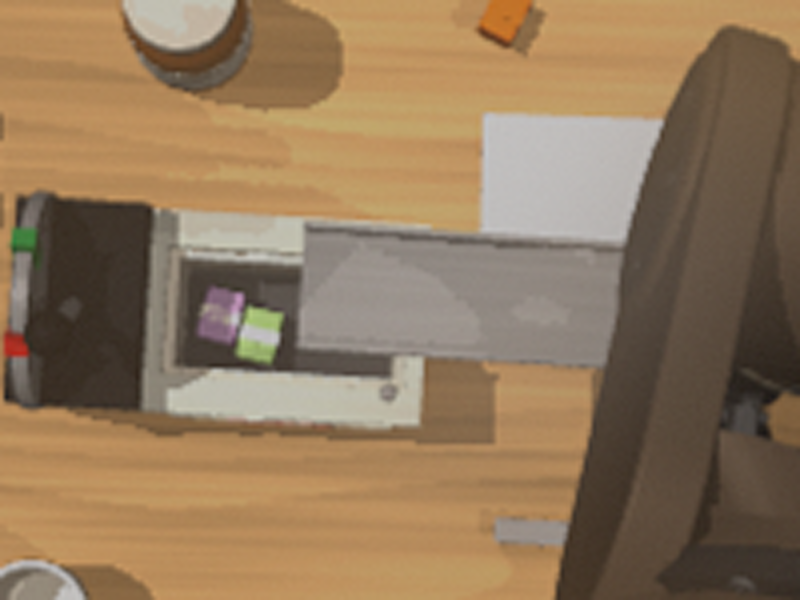

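View pics/w36.png

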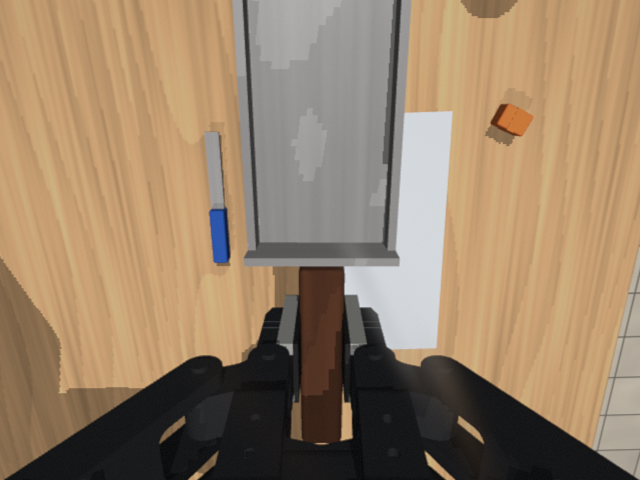

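Both nougats are in the hopper, tray empty. Return the tray to its old spot.

{"op": "step_arm", "data": {"series": [-0.0387,0.0083,0.01,0,0,0,0,-0.0387,0.0083,0.015,0,0,0,0,-0.0387,0.0083,0.016,0,0,0,0,-0.0387,0.0083,0.016,0,0,0,0,-0.0387,0.0083,0.016,0,0,0,0,-0.0389,0.0081,0.016,0,0,0,0,0,0,0,0,0,-0.165,0,0,0,0,0,0,-0.165,0,0,0,0,0,0,-0.165,0,0,0,0,0,0,-0.165,0,0,0,0,0,0,-0.165,0,0,0,0,0,0,-0.165,0,0,0,0,0,0,-0.165,0,0,0,0,0,0,-0.165,0,0,0,0,0,0,-0.165,0,0,0,0,0,0,-0.165,0,0,0,0,0,0,0,0]}}

```text
time: 54.48
position: [0.6326, -0.3244, 0.1999]
eef_rot: [-0.025, 1.0, -0.001, -0.0]
force: [0.3, 0.9, -1.4]
opening: 0.176
```

{"op": "step_arm", "data": {"series": [0,0,0.05,0,0,0,0,0,0,0.05,0,0,0,0,0,0,0.05,0,0,0,0,0,0,0.02,0,0,0,0,0,0,0,0,0,0,0,0,0,0,0,0,0,0]}}

```text
time: 55.22
position: [0.6333, -0.3257, 0.0322]
eef_rot: [-0.024, 1.0, -0.001, 0.001]
force: [0.7, 0.4, -0.5]
opening: 0.172
```

```bash
python3 - <<'E'
from h import *
o=st(); snap('top','t37.png',(320,130,520,330),3); snap('side','s37.png',(280,300,500,480),3.4)
E
```

```text
t 55.225 p [ 0.6333 -0.3257  0.0322] q [-0.0245  0.9997 -0.0009  0.0012] F [ 0.6678  0.3515 -0.4648] op 0.17231290824571718
```

View pics/s37.png

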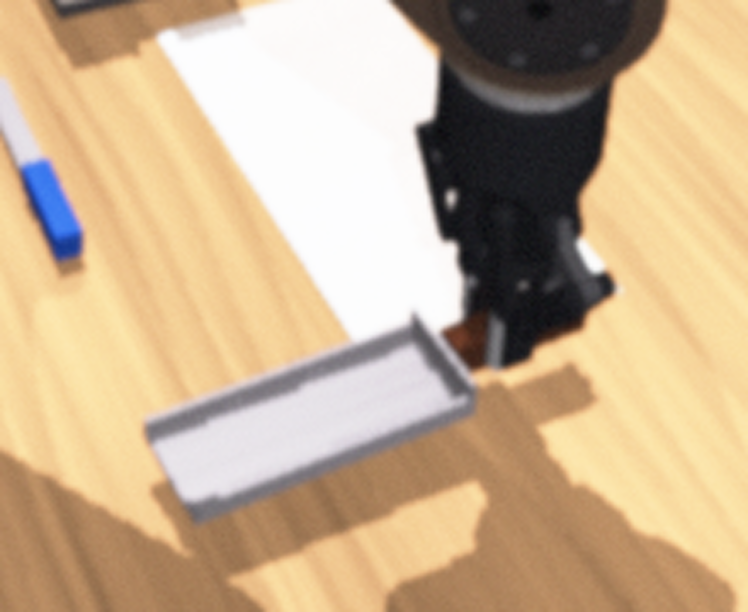

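{"op": "step_arm", "data": {"series": [0,0,0.01,0,0,0,0,0,0,0.005,0,0,0,0,0,0,0.003,0,0,0,0,0,0,0,0,0,0,0,0,0,0,0,0,0,0]}}

```text
time: 55.95
position: [0.6321, -0.3252, 0.0127]
eef_rot: [-0.025, 1.0, 0.0, -0.0]
force: [-2.9, 2.0, 5.9]
opening: 0.17
```

{"op": "step_arm", "data": {"series": [0,0,0,0,0,0,0.03,0,0,0,0,0,0,0.04,0,0,0,0,0,0,0.04,0,0,-0.02,0,0,0,0.04,0,0,-0.04,0,0,0,0.04,0,0,-0.05,0,0,0,0.04,0,0,-0.05,0,0,0,0.04,0,0,-0.04,0,0,0,0.04,0,0,0,0,0,0,0.04]}}

```text
time: 57.08
position: [0.6332, -0.3258, 0.2175]
eef_rot: [-0.025, 1.0, -0.002, 0.003]
force: [-1.3, 0.5, -0.1]
opening: 0.47
```

```bash
python3 - <<'E'
from h import *
o=st(); snap('side','s38.png'); snap('side','s38a.png',(240,160,340,240),7);snap('top','t38.png',(200,180,320,270),6)
E
```

```text
t 57.075 p [ 0.6332 -0.3258  0.2175] q [-0.0248  0.9997 -0.0021  0.0031] F [-1.2577  0.5114 -0.0937] op 0.47047791730651073
```

View pics/s38.png

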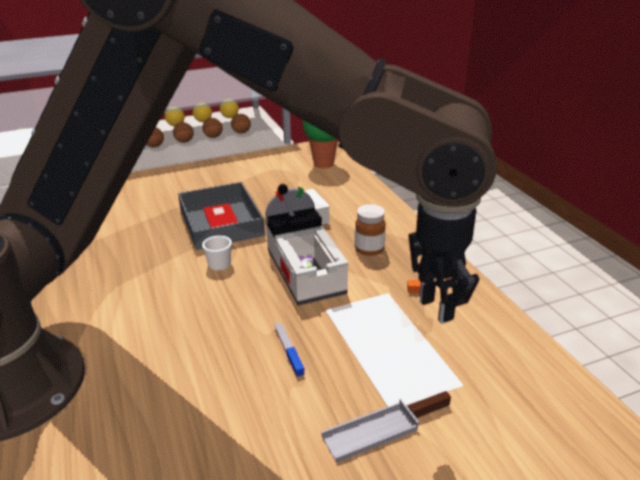

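View pics/s38a.png

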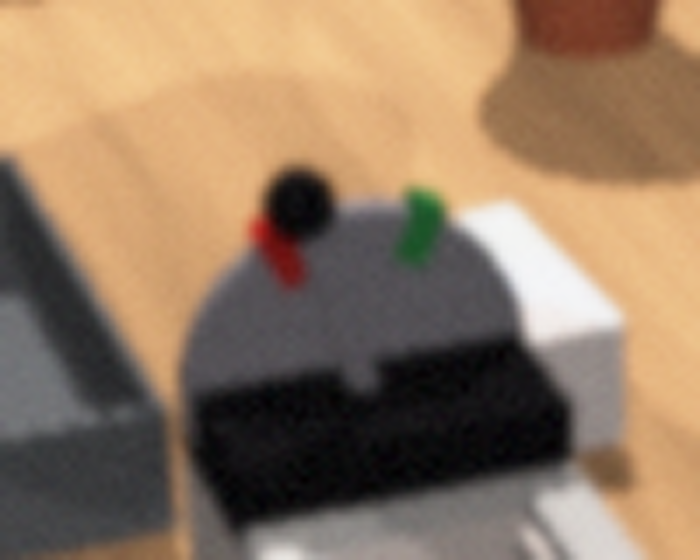

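View pics/t38.png

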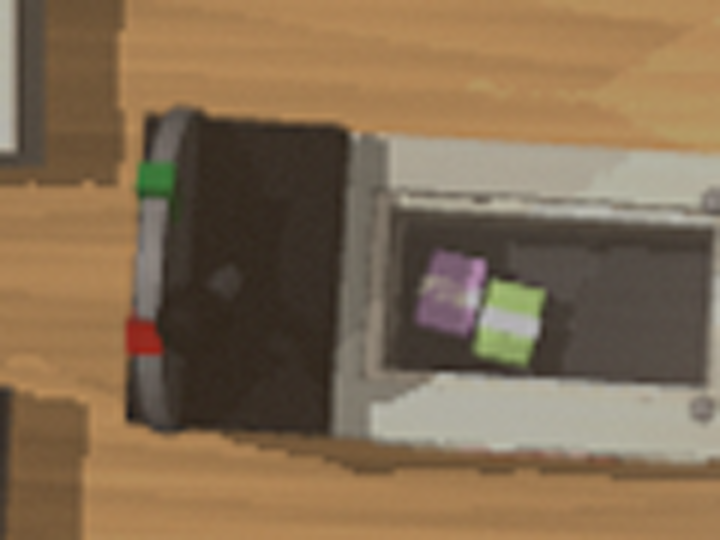

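```bash
python3 - <<'E'
from h import *
cs=eyes.get_calibration("side");ct=eyes.get_calibration("top")
print(tri(cs,(282.7,189),ct,(232.5,234)))
Rz=R.from_euler('z',-1.75,degrees=True); D=np.array([.5951,.0888,0])
n=Rz.apply([0,1,0]); P=D+Rz.apply([0,.112,.092])
o,d=ray(cs,282.7,189); s=n@(P-o)/(n@d); q=o+s*d; l=Rz.inv().apply(q-P); print(q,l,np.arctan2(l[0],l[2]),np.hypot(l[0],l[2]))
for a in (.35,-.45,.45,.6): print(a,"knob",P+Rz.apply([.08*np.sin(a),0,.08*np.cos(a)]))
E
```

```text
(array([0.576 , 0.2   , 0.1706]), np.float64(0.0014055844115517851))
[0.5757 0.2014 0.17  ] [-0.0228 -0.      0.078 ] -0.28460595729402743 0.08125049502166659
0.35 knob [0.6259 0.1999 0.1671]
-0.45 knob [0.5637 0.2018 0.164 ]
0.45 knob [0.6333 0.1997 0.164 ]
0.6 knob [0.6437 0.1994 0.158 ]
```

```bash
python3 - <<'E'
from h import *
ct=eyes.get_calibration("top")
f=lambda u,v,z:print((u,v),z,onz(ct,(u/6+200,v/6+180),z)*1000)
for z in (.1,.16): f(200,118,z);f(178,118,z)
for z in (.1,.13,.17): f(165,230,z);f(140,230,z)
f(178,430,.1);f(150,430,.1)
f(347,128,.102);f(335,435,.102);f(150,115,.102)
print(proj(ct,(.5757,.2014,.17)))
E
```

```text
(200, 118) 0.1 [653.4664 212.9314 100.    ]
(178, 118) 0.1 [653.2158 220.6816 100.    ]
(200, 118) 0.16 [645.6166 202.6999 160.    ]
(178, 118) 0.16 [645.3821 209.9483 160.    ]
(165, 230) 0.1 [613.2806 223.6529 100.    ]
(140, 230) 0.1 [613.0073 232.432  100.    ]
(165, 230) 0.13 [610.6567 218.19   130.    ]
(140, 230) 0.13 [610.3922 226.6849 130.    ]
(165, 230) 0.17 [607.1581 210.9062 170.    ]
(140, 230) 0.17 [606.9055 219.0221 170.    ]
(178, 430) 0.1 [542.8462 216.2556 100.    ]
(150, 430) 0.1 [542.5624 226.0487 100.    ]
(347, 128) 0.102 [651.3189 160.693  102.    ]
(335, 435) 0.102 [542.6584 160.9424 102.    ]
(150, 115) 0.102 [653.7024 230.2046 102.    ]
[231.7296 234.4976]
```

```bash
python3 - <<'E'
from h import *
plan(Rdown(-1.75),[(.6332,-.3258,.26),(.576,.196,.26),(.576,.196,.2)])
E
```

```text
turn [-0.0001 -0.0008  1.6508] rows>= 8.839538449792194
to [ 0.6332 -0.3258  0.26  ] shift [-0.0007  0.0013 -0.048 ] rows>= 0.7686893715744479
to [0.576 0.196 0.26 ] shift [ 0.5198 -0.0731  0.    ] rows>= 8.39881256369018
to [0.576 0.196 0.2  ] shift [0.   0.   0.06] rows>= 0.9599999999999999
```

{"op": "step_arm", "data": {"series": [0,0,-0.048,0,0,0,0.04,0,0,0,0,0,0.165,0.04,0,0,0,0,0,0.165,0.04,0,0,0,0,0,0.165,0.04,0,0,0,0,0,0.165,0.04,0,0,0,0,0,0.165,0.04,0,0,0,0,0,0.165,0.04,0,0,0,0,0,0.165,0.04,0,0,0,0,0,0.165,0.04,0,0,0,0,0,0.165,0.04,0,0,0,0,0,0.166,0.04,0,0,0,0,0,0,0.04]}}

```text
time: 58.72
position: [0.632, -0.3252, 0.2589]
eef_rot: [0.718, 0.697, -0.0, -0.001]
force: [-0.6, -0.2, 0.6]
opening: 0.465
```

{"op": "step_arm", "data": {"series": [0.0433,-0.0061,0,0,0,0,0.04,0.0433,-0.0061,0,0,0,0,0.04,0.0433,-0.0061,0,0,0,0,0.04,0.0433,-0.0061,0,0,0,0,0.04,0.0433,-0.0061,0,0,0,0,0.04,0.0433,-0.0061,0,0,0,0,0.04,0.0433,-0.0061,0,0,0,0,0.04,0.0433,-0.0061,0,0,0,0,0.04,0.0433,-0.0061,0,0,0,0,0.04,0.0433,-0.0061,0,0,0,0,0.04,0.0433,-0.0061,0,0,0,0,0.04,0.0433,-0.0061,0,0,0,0,0.04,0,0,0,0,0,0,0.04,0,0,0.04,0,0,0,0.04,0,0,0,0,0,0,0.04,0,0,0,0,0,0,0.04]}}

```text
time: 60.72
position: [0.5756, 0.1958, 0.221]
eef_rot: [0.718, 0.696, 0.0, 0.0]
force: [-1.3, 1.3, 0.5]
opening: 0.467
```

```bash
python3 - <<'E'
from h import *
o=st(); im,c=snap('wrist','w39.png');p=o["position"];print(proj(c,(p[0],p[1],.17)));print(proj(c,(.5757,.2005,.17))); snap('side','s39.png',(230,120,330,200),7)
E
```

```text
t 60.725 p [0.5756 0.1958 0.221 ] q [0.7177 0.6964 0.0002 0.0001] F [-1.3019  1.3202  0.4947] op 0.4666456073921417
[320.0432 270.1639]
[320.0111 261.5856]
```

View pics/w39.png

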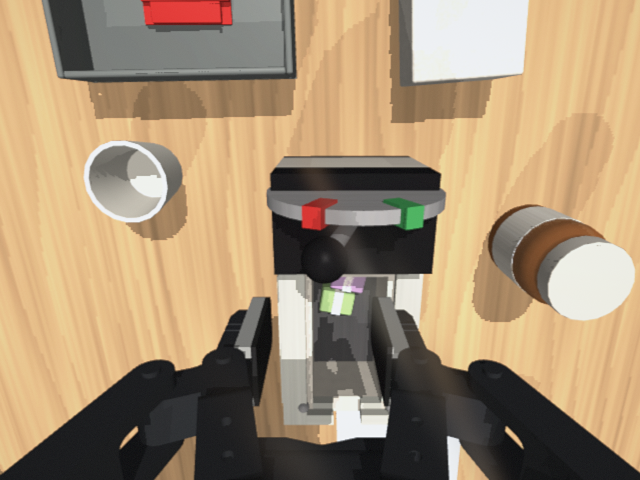

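View pics/s39.png

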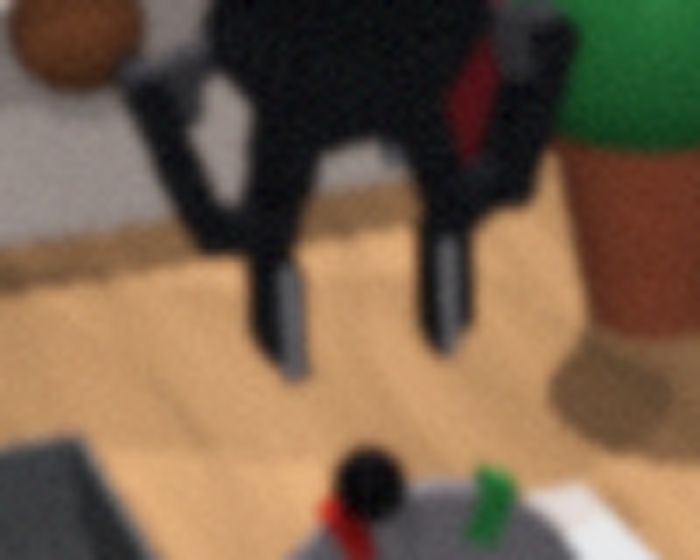

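{"op": "step_arm", "data": {"series": [0,0.001,0.02,0,0,0,0.04,0,0,0.02,0,0,0,0.04,0,0,0.012,0,0,0,0.04,0,0,0,0,0,0,0.035,0,0,0,0,0,0,0.03,0,0,0,0,0,0,0.02,0,0,0,0,0,0,0.02,0,0,0,0,0,0,0.02]}}

```text
time: 61.82
position: [0.5764, 0.1964, 0.1692]
eef_rot: [0.718, 0.696, 0.001, 0.0]
force: [-0.6, -0.4, 6.8]
opening: 0.243
```

```bash
python3 - <<'E'
from h import *
o=st(); im,c=snap('wrist','w40.png',(220,140,460,340),3)
E
```

```text
t 61.825 p [0.5764 0.1964 0.1692] q [0.7179 0.6962 0.0008 0.0004] F [-0.5701 -0.3966  6.7519] op 0.2432434210446676
```

View pics/w40.png

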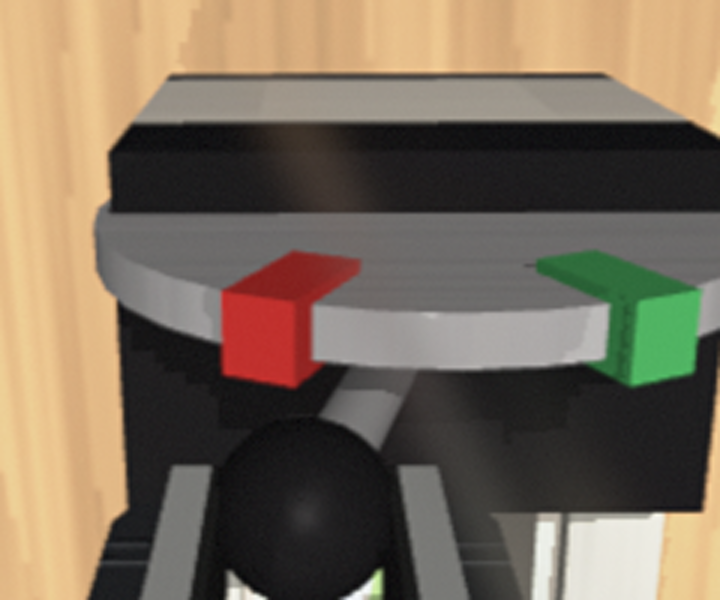

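{"op": "step_arm", "data": {"series": [0,0.0071,-0.0017,0,0,0,0.02,0,0.0072,-0.001,0,0,0,0.02,0,0.0073,-0.0004,0,0,0,0.02,0,0.0073,0.0003,0,0,0,0.02,0,0.0072,0.001,0,0,0,0.02,0,0.0071,0.0016,0,0,0,0.02,0,0.0069,0.0022,0,0,0,0.02,0,0.0067,0.0029,0,0,0,0.02,0,0,0,0,0,0,0.02,0,0,0,0,0,0,0.02]}}

```text
time: 63.12
position: [0.6336, 0.1953, 0.1633]
eef_rot: [0.718, 0.696, 0.001, 0.0]
force: [2.8, -0.5, -3.6]
opening: 0.243
```

```bash
python3 - <<'E'
from h import *
o=st(); im,c=snap('wrist','w41.png',(220,140,460,340),3); snap('side','s41.png',(230,140,330,220),7)
E
```

```text
t 63.125 p [0.6336 0.1953 0.1633] q [0.7178 0.6962 0.0011 0.0002] F [ 2.8261 -0.5447 -3.6353] op 0.2426936690956974
```

View pics/w41.png

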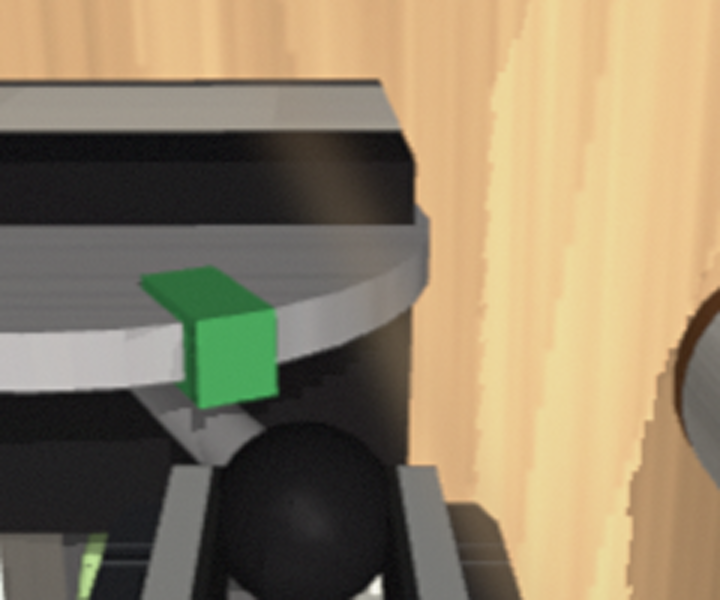

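View pics/s41.png

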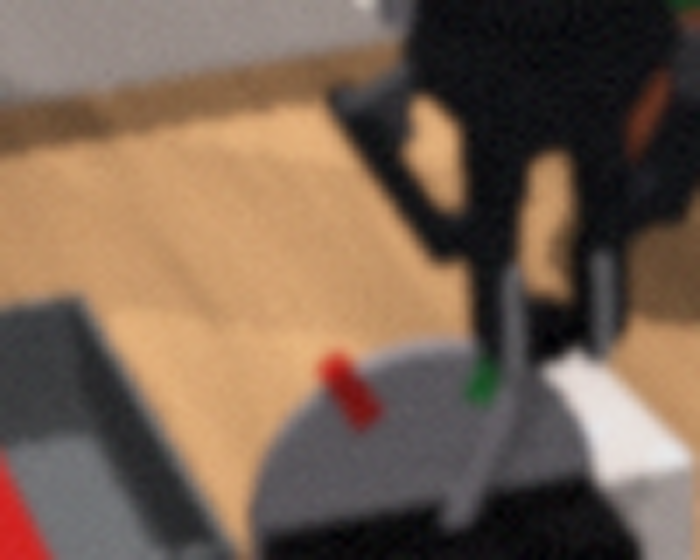

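{"op": "step_arm", "data": {"series": [0,0,0,0,0,0,0.03,0,0,0,0,0,0,0.035,0,0,0,0,0,0,0.035,0,0,-0.02,0,0,0,0.035,0,0,-0.03,0,0,0,0.035,0,0,-0.04,0,0,0,0.035,-0.05,0,0,0,0,0,0.035,-0.06,0,0,0,0,0,0.035,-0.06,0,0,0,0,0,0.035,-0.06,0,0,0,0,0,0.035,0,0,0,0,0,0,0.035,0,0,0,0,0,0,0.035]}}

```text
time: 64.72
position: [0.6257, -0.0353, 0.2532]
eef_rot: [0.718, 0.696, 0.0, -0.0]
force: [0.1, -0.5, -1.7]
opening: 0.408
```

```bash
python3 - <<'E'
from h import *
o=st(); snap('side','s42.png',(230,140,330,220),7); snap('wrist','w42.png'); snap('top','t42.png')
E
```

```text
t 64.725 p [ 0.6257 -0.0353  0.2532] q [ 0.7181  0.6959  0.0001 -0.0001] F [ 0.1413 -0.4531 -1.7243] op 0.4079786144072189
```

View pics/s42.png

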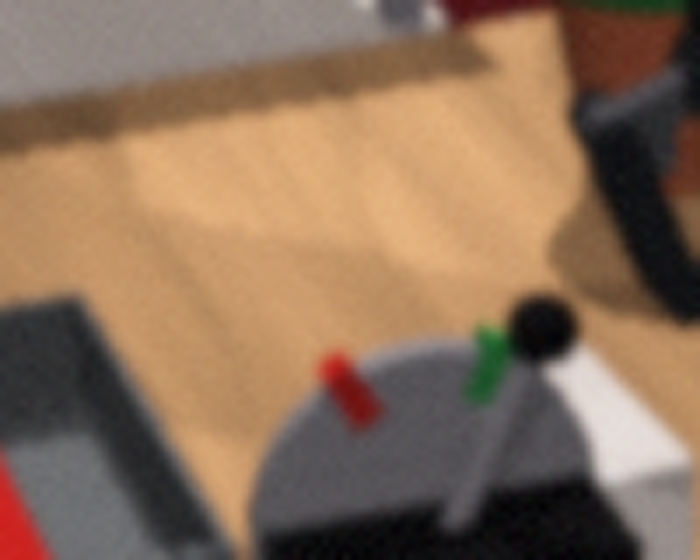

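View pics/w42.png

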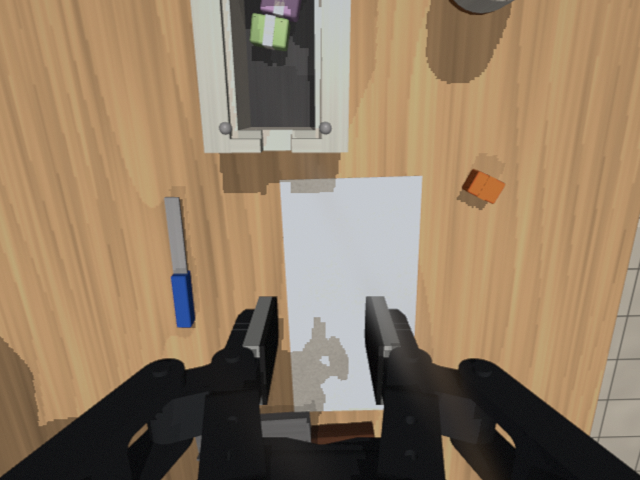

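View pics/t42.png

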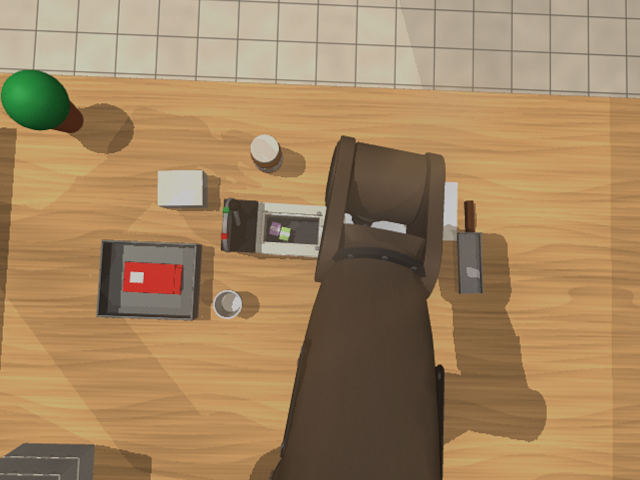

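```bash
python3 - <<'E'
from h import *
cs=eyes.get_calibration("side");ct=eyes.get_calibration("top")
Rz=R.from_euler('z',-1.75,degrees=True); D=np.array([.5951,.0888,0]); n=Rz.apply([0,1,0])
def ang(u,v,y):
    P=D+Rz.apply([0,y,.092]); o,d=ray(cs,u,v); s=n@(P-o)/(n@d); l=Rz.inv().apply(o+s*d-P); print((u,v),y,l,np.arctan2(l[0],l[2]),np.hypot(l[0],l[2]))
ang(544/7+230,328/7+140,.112)
for y in (.122,.126): ang(488/7+230,365/7+140,y); ang(350/7+230,390/7+140,y)
im=cv2.imread('pics/t42.png'); cv2.imwrite('pics/t42a.png',cv2.resize(im[180:270,200:320],None,fx=6,fy=6,interpolation=cv2.INTER_CUBIC))
P=D+Rz.apply([0,.112,.092])
for a in (.35,.45,.55): print(a,(proj(ct,P+Rz.apply([.08*np.sin(a),0,.08*np.cos(a)]))-[200,180])*6)
E
```

```text
(307.7142857142857, 186.85714285714286) 0.112 [ 0.0338 -0.      0.0724] 0.4369390398718602 0.07992350242163851
(299.7142857142857, 192.14285714285714) 0.122 [0.0183 0.     0.0575] 0.307808143184271 0.060377505167637124
(280.0, 195.71428571428572) 0.122 [-0.0269  0.      0.0575] -0.43749123138188645 0.06349120800142204
(299.7142857142857, 192.14285714285714) 0.126 [ 0.0195 -0.      0.0553] 0.3395664491235338 0.0586859705622085
(280.0, 195.71428571428572) 0.126 [-0.0258  0.      0.0553] -0.43659260425286234 0.061031417489063156
0.35 [202.5333 174.8679]
0.45 [205.6659 153.7495]
0.55 [209.0527 134.1272]
```

View pics/t42a.png

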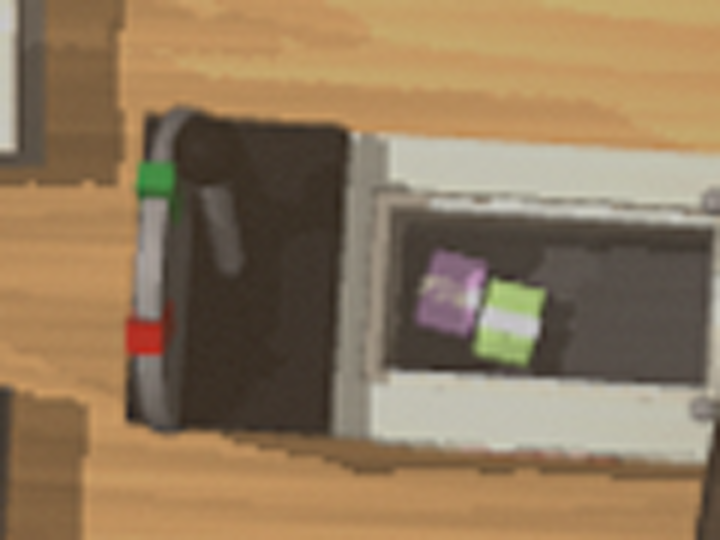

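```bash
python3 - <<'E'
from h import *
st(); print(env.hand_in())
E
```

```text
t 64.875 p [ 0.6258 -0.0341  0.2533] q [0.7173 0.6967 0.0001 0.    ] F [-0.9013 -0.3138 -0.2855] op 0.4099323818366272
the job is handed in; nothing more can be done
None
```

The job is done and handed in at 64.9 s of the 210 s allowed; `hand_in()` reports no verdict.

- **Cover:** I levered it past its catches with the lifter blade, gripped it at its sides, lifted it off and laid it in the wash tub.
- **Nougats:** Only two were there, green and lilac. I put both on the tray and tipped it over the open hopper after the cover was in the tub.
- **Lifter and tray:** Both are back flat on the counter. The lifter lies in a new, clear spot.
- **Gate lever:** I threw it last.

**Last checks:**
- The top view shows both nougats in the hopper and the cover in the tub. The tray is empty in its original place, and the cup, jar and cake box are where they were.
- The wrist view shows the lifter lying clear on the counter and the orange look-alike beside the paper.
- The gripper was about 25 cm up, clear of everything.
- The knob measured 0.437 rad from the side camera and close to 0.45 from above, inside the green notch's ±0.08.

**One disagreement:** the green mark's own angle came out at 0.31 to 0.34 rad when I assumed its plate at y = 122 to 126 mm. That plate position was a guess, and a plate about 14 mm farther back would give 0.45, so I relied on the knob readings.

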